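# Stack rinsed mounting plates on spacers and start the dryer

### The job

Stack all the rinsed dark mounting plates from the mat one above another, flat and squarely above the low stand, so that air can pass under each one: under every plate, the lowest included, goes one layer of two white spacer sticks, laid crosswise, one near each end of the plate. When every plate is on the stack, press the blower's start button on the grey box fully down and release it. Leave the mounted lens, the bottle and the red supply box where they stand.

Things in the scene. Friction and masses are not known exactly. Their poses are not given: they have to be found in the camera images.
- stand: Low blue-painted drying stand, fixed to the bench, a flat block 190 mm long (its x axis), 80 mm wide (y), top face 20 mm above the bench. Origin at the centre of its underside, on the bench; z up. Its place and its yaw (up to about 0.25 rad) vary from run to run.
- start (a joint): Travel of the blower's start button, in m: 0 when up, grows as it is pressed down; fully down at 0.008, where its spring pushes back with 4 N. It springs up when let go.
- start_top (a point): Centre of the top face of the round start button, 36 mm in diameter, on a grey box (60 x 100 x 40 mm) fixed to the bench at the far side; it is pressed straight down. The box's place varies.
- lens: Bystander: lens in a black square mount on a steel post with a round foot, 130 mm tall, loose. Origin at the centre of its underside.
- bottle: Bystander: white rinse bottle, 60 mm in diameter, 140 mm tall, loose. Origin at the centre of its underside.
- psu: Bystander: red supply box, 80 x 110 x 45 mm, loose. Origin at the centre of its underside.
- plate0: Dark steel-grey mounting plate, 160 mm long (its x axis), 40 mm wide (y), 15 mm thick, about 0.26 kg, loose; starts flat on a thin blue-grey mat (3 mm thick, fixed) to the left or right. Origin at the centre of its underside. All plates are alike and any order will do; two or three of the three are there.
- plate1: Dark steel-grey mounting plate, 160 mm long (its x axis), 40 mm wide (y), 15 mm thick, about 0.26 kg, loose; starts flat on a thin blue-grey mat (3 mm thick, fixed) to the left or right. Origin at the centre of its underside. All plates are alike and any order will do; two or three of the three are there.
- plate2: Dark steel-grey mounting plate, 160 mm long (its x axis), 40 mm wide (y), 15 mm thick, about 0.26 kg, loose; starts flat on a thin blue-grey mat (3 mm thick, fixed) to the left or right. Origin at the centre of its underside. All plates are alike and any order will do; two or three of the three are there.
- stick0: White plastic spacer stick, a square bar 100 mm long (its x axis) and 20 x 20 mm across, 60 g, loose; starts lying on the other such mat (3 mm thick, fixed). Origin at the very centre of the bar. All six are alike; with two plates, two sticks are not needed.
- stick1: White plastic spacer stick, a square bar 100 mm long (its x axis) and 20 x 20 mm across, 60 g, loose; starts lying on the other such mat (3 mm thick, fixed). Origin at the very centre of the bar. All six are alike; with two plates, two sticks are not needed.
- stick2: White plastic spacer stick, a square bar 100 mm long (its x axis) and 20 x 20 mm across, 60 g, loose; starts lying on the other such mat (3 mm thick, fixed). Origin at the very centre of the bar. All six are alike; with two plates, two sticks are not needed.
- stick3: White plastic spacer stick, a square bar 100 mm long (its x axis) and 20 x 20 mm across, 60 g, loose; starts lying on the other such mat (3 mm thick, fixed). Origin at the very centre of the bar. All six are alike; with two plates, two sticks are not needed.
- stick4: White plastic spacer stick, a square bar 100 mm long (its x axis) and 20 x 20 mm across, 60 g, loose; starts lying on the other such mat (3 mm thick, fixed). Origin at the very centre of the bar. All six are alike; with two plates, two sticks are not needed.
- stick5: White plastic spacer stick, a square bar 100 mm long (its x axis) and 20 x 20 mm across, 60 g, loose; starts lying on the other such mat (3 mm thick, fixed). Origin at the very centre of the bar. All six are alike; with two plates, two sticks are not needed.
There are look-alikes about, which are no part of the job. What is shaped like the stick5 but blue or pink is not meant.

How it is judged (in metres and radians):
On the way, in this order (a step that is already met when the one before it is completed fails the run):
1. all plates are stacked above the stand, each on two spacer sticks (horizontal distance between each of plate0, plate1, plate2 and stand below 0.018 m and angle between the x axis of each of plate0, plate1, plate2 and the x axis of stand, either way round below 0.15 rad and angle between each of plate0, plate1, plate2's own z axis and vertical below 0.04 rad and (height (world z) of plate0 between 0.036 and 0.044 m or height (world z) of plate0 between 0.071 and 0.079 m or height (world z) of plate0 between 0.106 and 0.114 m) and (height (world z) of plate1 between 0.036 and 0.044 m or height (world z) of plate1 between 0.071 and 0.079 m or height (world z) of plate1 between 0.106 and 0.114 m) and (height (world z) of plate2 between 0.036 and 0.044 m or height (world z) of plate2 between 0.071 and 0.079 m or height (world z) of plate2 between 0.106 and 0.114 m) and (height (world z) of stick0 below 0.022 m or ((x of stick0 in the frame of stand between -0.078 and -0.034 m or x of stick0 in the frame of stand between 0.034 and 0.078 m) and y of stick0 in the frame of stand between -0.02 and 0.02 m and angle between the x axis of stick0 and the y axis of stand, either way round below 0.2 rad)) and (height (world z) of stick1 below 0.022 m or ((x of stick1 in the frame of stand between -0.078 and -0.034 m or x of stick1 in the frame of stand between 0.034 and 0.078 m) and y of stick1 in the frame of stand between -0.02 and 0.02 m and angle between the x axis of stick1 and the y axis of stand, either way round below 0.2 rad)) and (height (world z) of stick2 below 0.022 m or ((x of stick2 in the frame of stand between -0.078 and -0.034 m or x of stick2 in the frame of stand between 0.034 and 0.078 m) and y of stick2 in the frame of stand between -0.02 and 0.02 m and angle between the x axis of stick2 and the y axis of stand, either way round below 0.2 rad)) and (height (world z) of stick3 below 0.022 m or ((x of stick3 in the frame of stand between -0.078 and -0.034 m or x of stick3 in the frame of stand between 0.034 and 0.078 m) and y of stick3 in the frame of stand between -0.02 and 0.02 m and angle between the x axis of stick3 and the y axis of stand, either way round below 0.2 rad)) and (height (world z) of stick4 below 0.022 m or ((x of stick4 in the frame of stand between -0.078 and -0.034 m or x of stick4 in the frame of stand between 0.034 and 0.078 m) and y of stick4 in the frame of stand between -0.02 and 0.02 m and angle between the x axis of stick4 and the y axis of stand, either way round below 0.2 rad)) and (height (world z) of stick5 below 0.022 m or ((x of stick5 in the frame of stand between -0.078 and -0.034 m or x of stick5 in the frame of stand between 0.034 and 0.078 m) and y of stick5 in the frame of stand between -0.02 and 0.02 m and angle between the x axis of stick5 and the y axis of stand, either way round below 0.2 rad)) and linear speed of each of plate0, plate1, plate2 below 0.02 m/s), for 0.3 s.
2. the start button is pressed fully down (value of joint start above 0.0066 m), for 0.1 s.
3. the start button is released (value of joint start below 0.0015 m), for 0.2 s.
At the end, for the whole second after the job is handed in: Each plate within 18 mm of the stand's centre, lengthwise with it (0.15 rad), level, underside 40, 75 or 110 mm (+-4) up, so on sticks; each raised stick 34 to 78 mm either side of the stand's middle line, crosswise (0.2 rad), centred within 20 mm; all at rest, button up (all of step 1 and value of joint start below 0.0015 m); the robot touches nothing.
It fails at once if the mounted lens is shifted by more than 25 mm or tipped over (distance of lens from where it was at the start of the episode above 0.025 m or angle between lens's own z axis and vertical above 0.4 rad).
It fails at once if the bottle is shifted by more than 25 mm or tipped over (distance of bottle from where it was at the start of the episode above 0.025 m or angle between bottle's own z axis and vertical above 0.4 rad).
It fails at once if the supply box is shifted by more than 25 mm or tipped over (distance of psu from where it was at the start of the episode above 0.025 m or angle between psu's own z axis and vertical above 0.4 rad).
Of plate0, plate1, plate2 only 2 to 3 are there at a start; the rules pass over those that are not, and their reading is None.
At some moment in a run one of plate0, plate1, plate2 may be knocked a few centimetres aside while the robot is not near it.
Once in a run the grip may slacken for a moment while it holds something.
It also fails if it takes over 210 s, if anything falls off the work surface, if the arm or the gripper's body presses on something with over 40 N, if the wrist force passes 120 N, or if a joint passes its speed limit or range.

### The arm

A 6-joint arm with a two-finger parallel gripper is mounted at the origin on the work surface. World frame = base frame: x ahead of the robot, y to its left, z up, the work surface at z = 0. Lengths are in m, angles in degrees, forces in N, time in s.
With the tool pointing down it reaches from about 0.4 to 0.825 m from the base axis. Payload 7 kg.
Tool frame: the origin (TCP) lies on the centre line of the jaws, within the pads' length; the fingertips stand 11 mm ahead of it and the grasp point (between the pads) lies 8 mm behind it; z points along the fingers, y is the direction in which the jaws open and shut (so a half turn about z gives the same grasp; the last joint's range is limited). The gripper opens to 88 mm and grips with 3 to 60 N. Pads are 19 mm wide; open, the fingers measure 130 mm over their backs; the gripper's body (78 mm by 193 mm) begins 47 mm behind the grasp point.
Start: joints at [-60.04, 20.546, 0.682, 0, -70.136, -16.507], TCP at [0.157, -0.656, 0.199] pointing down, gripper open.
Joint ranges: [-176.03, 176.03], [-82.01, 121.73], [-58.28, 71.71], [-173.87, 95.51], [-174.79, -0.11], [-173.66, 173.66]. Speed limits (degrees/s): [136.94, 136.94, 172.46, 180, 180, 180].

### API

Orientations are given as [roll, pitch, yaw] about the fixed x, y, z axes, in that order (R = Rz(yaw) Ry(pitch) Rx(roll)).
In Python, from plant import ctrl, cams, order gives the robot as it stands.
- The arm moves only by the tool jog_arm, never from a script. Its argument "motion" is a list of rows, each an object with "offset": the shift along the tool's x, y, z in mm, a list of three; "roll": the turn about the tool's z in rad; "hand": the finger opening in mm, from 0 to 87.6. A call has 1 to 20 rows; each row is the pose to reach, as a shift and turn from the pose commanded when the call began, along the tool's axes at that moment; what a row does not reach only later rows make up. A row lasts 1/12 s, in which the tool goes at most 41.7 mm and 7.16 degrees, less where a joint would pass 70% of its speed; a pose out of reach is approached as far as the arm can. A call with a gripper value outside its range is refused whole. The fingers move at their own pace and stop on an object; the grip force is fixed at half the most. Time passes only in rows, so rows that repeat a pose let the fingers close. It gives the time, the measured TCP pose, the force and the opening at its end, in the units of the state.
- ctrl.get_obs(): the state, without advancing time (a new reading comes with each control period).
- cams.snapshot(name): name is "scene" or "top" or "wrist"; returns a dict with "img" (480x640x3 uint8, red, green, blue), "K" (3x3 intrinsics, pixels), "cam_to_world" (4x4, takes a point from camera to world coordinates); the wrist camera has in their place "T_tool_cam" (4x4, takes a point from camera to tool coordinates, whose origin is the TCP and whose axes are the flange's). Camera axes: x right, y down, z forward; pixel columns grow to the right and rows downward; lengths in m; the calibration is good to about 2 mm. A picture is of the moment at which its call begins: read the wrist's pose just before it. There is no depth.
- order.close_job(): hands the job in, once; it reports no verdict.
The state is a dict: "clock": time; "joint_pos": joint angles; "qvel": joint speeds; "tau": joint torques, N m; "tool_pos": TCP position; "orientation": TCP orientation; "force": force on the tool from outside, world axes, zero at the start; "moment": the same for the moment, N m; "opening": finger opening in m.
Only numpy, scipy, OpenCV 4.12 (cv2) and the standard library are available. Lean on these libraries where they do the work, as an engineer would, in place of code of your own. Each camera call takes 0.05 s, during which the arm holds its last target. There are 200 camera calls.

## Working session

There is one attempt and no reset: what is moved stays moved. The work goes in short steps, Python scripts to look and compute and a tool call to move; the robot and the scene stay as the last step left them, time stands still between calls to the robot, and variables do not carry over. Pictures are saved under pics/ and viewed, about 12 in all and at most 16, crops included, and the job is handed in when it is done.

Besides the shell and the picture viewer there is one more tool, called as a command line: name --argument value ..., lists and objects as JSON in quotes. jog_arm: Moves the arm, as the interface text tells. Its arguments: {"type":"object","properties":{"motion":{"type":"array"}},"required":["motion"]}

```bash
ls; mkdir -p pics
python3 - <<'E'
from plant import ctrl,cams
import cv2,json,numpy as np
o=ctrl.get_obs();print(o)
for n in("top","scene"):
    s=cams.snapshot(n);cv2.imwrite(f"pics/{n}0.png",s["img"][:,:,::-1]);print(n,s["K"],s["cam_to_world"])
    np.savez(f"{n}0.npz",**s)
E
```

```text
pics
{'clock': 0.0, 'joint_pos': array([-6.00412956e+01,  2.05918095e+01,  6.33144986e-01, -2.00970257e-02,
       -7.01382890e+01, -1.65076327e+01]), 'qvel': array([-0.01332632,  0.02680348,  0.04936624, -0.01341121, -0.04085227,
        0.09776951]), 'tau': array([ 8.39077416e-05, -5.82723105e+01,  2.93053025e+01,  6.99721992e+00,
        6.92199043e-03, -2.03359104e-04]), 'tool_pos': array([ 0.15685636, -0.65594748,  0.19791383]), 'orientation': array([ 1.79901674e+02, -9.43760603e-03, -1.66555764e+02]), 'force': array([ 0.0150536 , -0.2236912 ,  0.43307367]), 'moment': array([ 0.00789137, -0.03303597,  0.02651317]), 'opening': 0.08765499623269025}
top [[563.67752896   0.         323.80688582]
 [  0.         563.67752896 243.00703967]
 [  0.           0.           1.        ]] [[-8.82380393e-03 -9.81991852e-01  1.88717098e-01  3.29879515e-01]
 [-9.99961038e-01  8.71276849e-03 -1.41795562e-03  2.00710439e-03]
 [-2.51827526e-04 -1.88722257e-01 -9.82030471e-01  1.19100525e+00]
 [ 0.00000000e+00  0.00000000e+00  0.00000000e+00  1.00000000e+00]]
scene [[528.46322589   0.         326.4741141 ]
 [  0.         528.46322589 238.21487405]
 [  0.           0.           1.        ]] [[ 0.11912972  0.70085489 -0.70328553  1.44785211]
 [ 0.99275876 -0.07307191  0.0953443  -0.11044427]
 [ 0.0154321  -0.70955121 -0.70448487  1.00478806]
 [ 0.          0.          0.          1.        ]]
```

View pics/top0.png

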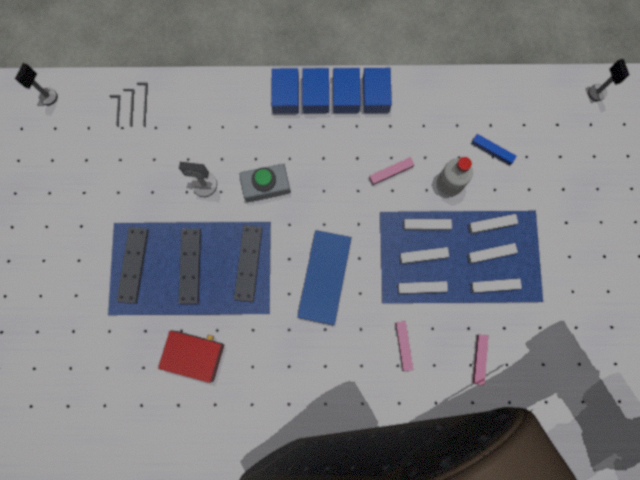

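View pics/scene0.png

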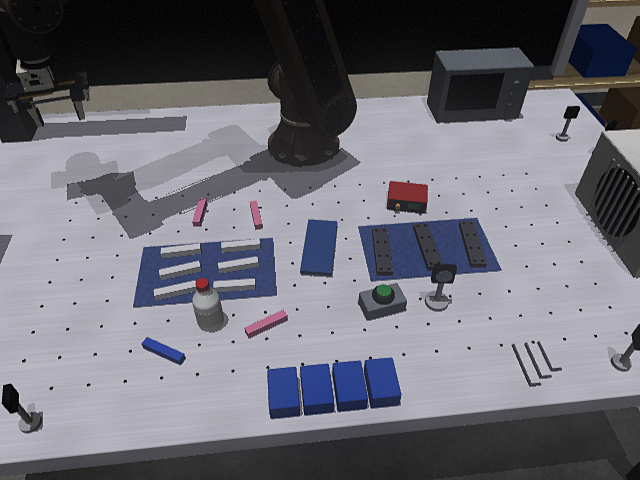

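Top view: plates at (132,265), (190,266), (248,263). White sticks at (428,224), (425,256), (423,288), (494,223), (494,253), (497,286). Stand at (325,277), button at (263,178). Lookalikes that I rule out are the pink bars at (391,171), (404,346), (481,358), the blue bar at (494,149), and the blue blocks in the top row.

```bash
cat > h.py <<'E'
import cv2,numpy as np
from plant import ctrl,cams
def proj(px,K,T,z):
    px=np.atleast_2d(np.asarray(px,float)); r=np.c_[(px-K[:2,2])/[K[0,0],K[1,1]],np.ones(len(px))]@T[:3,:3].T
    t=T[:3,3]; return (t+r*((z-t[2])/r[:,2])[:,None])[:,:2]
def rects(mask,s,z,amin,box=None,T=None):
    T=s["cam_to_world"] if T is None else T
    out=[]
    for c in cv2.findContours(mask.astype(np.uint8),cv2.RETR_EXTERNAL,cv2.CHAIN_APPROX_NONE)[0]:
        if cv2.contourArea(c)<amin: continue
        w=proj(c[:,0],s["K"],T,z)
        (x,y),(a,b),th=cv2.minAreaRect((w*1000).astype(np.float32))
        if a<b: a,b,th=b,a,th+90
        th=(th+90)%180-90
        out.append([x,y,a,b,th,*c[:,0].mean(0)])
    return np.round(np.array(out),1)
def masks(s):
    h=cv2.cvtColor(s["img"],cv2.COLOR_RGB2HSV); H,S,V=[h[...,i].astype(int) for i in range(3)]
    return dict(white=(S<60)&(V>140),dark=(S<90)&(V<110),blue=(H>100)&(H<125)&(S>120),green=(H>45)&(H<85)&(S>120)),h
E
python3 - <<'E'
from h import *
s=np.load("top0.npz"); m,h=masks(s)
for p in [(428,224),(190,260),(325,277),(440,240),(150,270),(263,178),(243,172)]: print(p,h[p[1],p[0]])
def roi(k,x0,x1,y0,y1):
    z=np.zeros_like(m[k]);z[y0:y1,x0:x1]=m[k][y0:y1,x0:x1];return z
print("sticks",rects(roi("white",386,534,215,298),s,.023,100))
print("plates",rects(roi("dark",115,266,227,310),s,.018,200))
print("stand",rects(roi("blue",290,360,225,330),s,.020,500))
print("btn",rects(roi("green",240,290,160,200),s,.045,50))
K,T=s["K"],s["cam_to_world"]
for n,p,z in [("bottlecap",(464,163),.14),("bottlebase",(453,188),0),("lensfoot",(205,187),0),("lenstop",(193,169),.115),("box",(263,168),.04),("box2",(263,193),.04),("psu",(195,352),.045)]: print(n,proj(p,K,T,z).round(3))
E
```

```text
(428, 224) [135   3 163]
(190, 260) [105  26  79]
(325, 277) [108 152 126]
(440, 240) [113 126 121]
(150, 270) [112 121 112]
(263, 178) [ 69 144 131]
(243, 172) [ 99  15 121]
sticks [[ 460.8 -204.9   99.7   19.3  -88.6  423.   286.5]
 [ 463.2 -358.6   98.7   19.3  -86.4  497.2  284.6]
 [ 528.7 -211.    99.    19.1  -83.1  424.7  254.1]
 [ 531.9 -355.5   98.4   19.3  -78.2  493.2  252.1]
 [ 595.7 -221.3   97.9   17.4   89.5  428.2  223.1]
 [ 595.9 -361.6   98.6   19.   -79.1  494.2  222.3]]
plates [[ 5.096e+02  2.836e+02  1.617e+02  4.250e+01 -1.000e-01  1.893e+02
   2.657e+02]
 [ 5.133e+02  1.609e+02  1.604e+02  4.340e+01 -5.600e+00  2.478e+02
   2.637e+02]
 [ 5.132e+02  4.039e+02  1.619e+02  4.450e+01 -5.900e+00  1.321e+02
   2.652e+02]]
stand [[ 4.833e+02  1.000e-01  1.848e+02  7.510e+01 -1.180e+01  3.242e+02
   2.774e+02]]
btn [[694.2 128.6  31.7  31.1  11.6 262.5 176.8]]
bottlecap [[ 0.688 -0.275]]
bottlebase [[ 0.679 -0.284]]
lensfoot [[0.686 0.26 ]]
lenstop [[0.689 0.26 ]]
box [[0.715 0.129]]
box2 [[0.66  0.128]]
psu [[0.331 0.259]]
```

```bash
cat >> h.py <<'E'
def plan(*wps):
    """wps: (x,y,z mm, yaw deg or None); prints offsets (tool axes now) and roll (rad)"""
    o=ctrl.get_obs(); p=o["tool_pos"]*1000; r,pi,y=o["orientation"]
    from scipy.spatial.transform import Rotation as R
    Rm=R.from_euler("xyz",[r,pi,y],degrees=True)
    Rm=R.from_euler("xyz",[180,0,y],degrees=True)
    print("t",round(o["clock"],2),"p",p.round(1),"rpy",np.round([r,pi,y],1),"F",o["force"].round(1),"open",round(o["opening"]*1000,1),"j",o["joint_pos"].round(0))
    for w in wps:
        d=Rm.inv().apply(np.array(w[:3])-p); dy=(w[3]-y+180)%360-180
        print(w,"->",d.round(1),"roll",round(-np.radians(dy),3))
E
python3 -c "
from h import *
plan((461,-205,110,-88.6),(461,-205,16,-88.6))"
```

```text
t 0.1 p [ 156.9 -656.   198. ] rpy [ 179.9   -0.  -166.6] F [ 0.4  0.5 -0.4] open 87.7 j [-60.  21.   1.  -0. -70. -17.]
(461, -205, 110, -88.6) -> [-400.7  367.9   88. ] roll -1.361
(461, -205, 16, -88.6) -> [-400.7  367.9  182. ] roll -1.361
```

jog_arm --motion '[{"offset":[-400.7,367.9,0],"roll":-1.361,"hand":87},{"offset":[-400.7,367.9,0],"roll":-1.361,"hand":42},{"offset":[-400.7,367.9,0],"roll":-1.361,"hand":42},{"offset":[-400.7,367.9,0],"roll":-1.361,"hand":42},{"offset":[-400.7,367.9,0],"roll":-1.361,"hand":42},{"offset":[-400.7,367.9,0],"roll":-1.361,"hand":42},{"offset":[-400.7,367.9,0],"roll":-1.361,"hand":42},{"offset":[-400.7,367.9,0],"roll":-1.361,"hand":42},{"offset":[-400.7,367.9,0],"roll":-1.361,"hand":42},{"offset":[-400.7,367.9,0],"roll":-1.361,"hand":42},{"offset":[-400.7,367.9,0],"roll":-1.361,"hand":42},{"offset":[-400.7,367.9,0],"roll":-1.361,"hand":42},{"offset":[-400.7,367.9,0],"roll":-1.361,"hand":42},{"offset":[-400.7,367.9,0],"roll":-1.361,"hand":42},{"offset":[-400.7,367.9,58],"roll":-1.361,"hand":42},{"offset":[-400.7,367.9,58],"roll":-1.361,"hand":42},{"offset":[-400.7,367.9,58],"roll":-1.361,"hand":42},{"offset":[-400.7,367.9,58],"roll":-1.361,"hand":42},{"offset":[-400.7,367.9,58],"roll":-1.361,"hand":42}]'

```text
clock: 1.68
tool_pos: [0.4619, -0.2059, 0.1421]
orientation: [-179.9, -0.0, -88.6]
force: [-0.4, -0.2, 0.4]
opening: 0.042
```

```bash
python3 -c "
from h import *
plan((461,-205,110,-88.6),(461,-205,16,-88.6))
s=cams.snapshot('wrist');cv2.imwrite('pics/w1.png',s['img'][:,:,::-1]);print(s['T_tool_cam'].round(3).tolist())"
```

```text
t 1.68 p [ 461.9 -205.9  142.1] rpy [-179.9   -0.   -88.6] F [-0.4 -0.2  0.4] open 42.0 j [ -2.   7. -25.   0. -58.   3.]
(461, -205, 110, -88.6) -> [-0.9  0.9 32.1] roll 0.001
(461, -205, 16, -88.6) -> [ -0.9   0.9 126.1] roll 0.001
[[-0.001, -0.953, -0.302, 0.082], [1.0, -0.001, 0.001, -0.0], [-0.001, -0.302, 0.953, -0.185], [0.0, 0.0, 0.0, 1.0]]
```

View pics/w1.png

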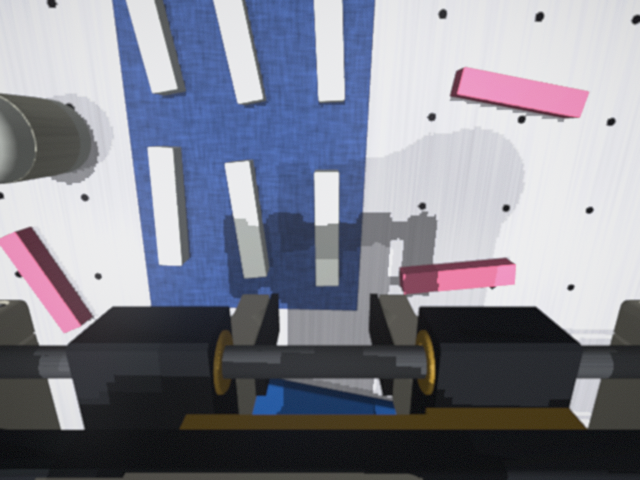

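Wrist view: a white stick at (327,228), centred between the open fingers at about (325,330). The neighbouring white sticks and the pink bars are clear of the fingers.

jog_arm --motion '[{"offset":[-0.9,0.9,40],"roll":0,"hand":42},{"offset":[-0.9,0.9,80],"roll":0,"hand":42},{"offset":[-0.9,0.9,110],"roll":0,"hand":42},{"offset":[-0.9,0.9,125],"roll":0,"hand":42},{"offset":[-0.9,0.9,125],"roll":0,"hand":42},{"offset":[-0.9,0.9,125],"roll":0,"hand":10},{"offset":[-0.9,0.9,125],"roll":0,"hand":10},{"offset":[-0.9,0.9,125],"roll":0,"hand":10},{"offset":[-0.9,0.9,125],"roll":0,"hand":10},{"offset":[-0.9,0.9,125],"roll":0,"hand":10},{"offset":[-0.9,0.9,85],"roll":0,"hand":10},{"offset":[-0.9,0.9,45],"roll":0,"hand":10},{"offset":[-0.9,0.9,40],"roll":0,"hand":10},{"offset":[-0.9,0.9,40],"roll":0,"hand":10}]'

```text
clock: 2.9
tool_pos: [0.4628, -0.2048, 0.1047]
orientation: [-179.6, -0.1, -88.5]
force: [-0.8, 1.1, -1.3]
opening: 0.0098
```

```bash
cat >> h.py <<'E'
S=np.array([483.3,0.1]);A=-11.3
def st(u,v,z,yaw=0):
    """stand frame u,v mm -> waypoint"""
    a=np.radians(A);return (*(S+[u*np.cos(a)-v*np.sin(a),u*np.sin(a)+v*np.cos(a)]).round(1),z,A+yaw)
E
python3 -c "
from h import *
s=cams.snapshot('top');cv2.imwrite('pics/t1.png',s['img'][200:400,250:450,::-1].repeat(3,0).repeat(3,1));np.savez('t1.npz',**s)
m,h=masks(s)
for n,x0,x1,y0,y1 in [('stand',290,362,225,335)]:
  k=(h[...,0]>100)&(h[...,0]<125)&(h[...,1]>90);z=np.zeros_like(k);z[y0:y1,x0:x1]=k[y0:y1,x0:x1];print(rects(z,s,.02,500))
plan(st(-56,0,130,-90),st(-56,0,38,-90),st(56,0,130,-90))"
```

```text
[]
t 2.95 p [ 461.3 -204.6  102.8] rpy [-179.8   -0.   -88.6] F [-0.9  0.3 -0.8] open 10.0 j [ -2.   9. -28.  -0. -52.   3.]
(np.float64(428.4), np.float64(11.1), 130, -101.3) -> [-216.4   27.5  -27.2] roll 0.222
(np.float64(428.4), np.float64(11.1), 38, -101.3) -> [-216.4   27.5   64.8] roll 0.222
(np.float64(538.2), np.float64(-10.9), 130, -101.3) -> [-191.7  -81.7  -27.2] roll 0.222
```

View pics/t1.png

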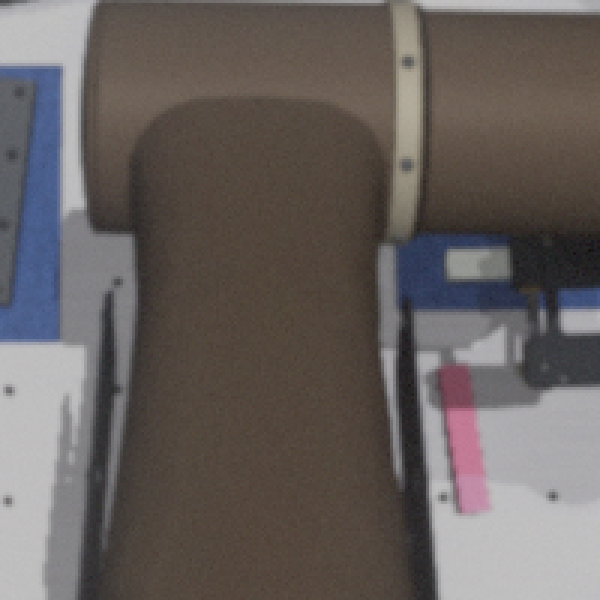

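The jaws closed empty (10 mm). I'll look from the wrist.

```bash
python3 -c "
from h import *
s=cams.snapshot('wrist');cv2.imwrite('pics/w2.png',s['img'][:,:,::-1]);np.savez('w2.npz',**s);print(s['K'].round(0).tolist())
plan((461,-205,110,-88.6))"
```

```text
[[372.0, 0.0, 324.0], [0.0, 372.0, 247.0], [0.0, 0.0, 1.0]]
t 3.0 p [ 460.3 -204.4  101.5] rpy [-179.9    0.   -88.6] F [-0.  -0.6 -0.7] open 10.0 j [ -2.  10. -28.  -0. -52.   3.]
(461, -205, 110, -88.6) -> [ 0.6 -0.7 -8.5] roll 0.0
```

View pics/w2.png

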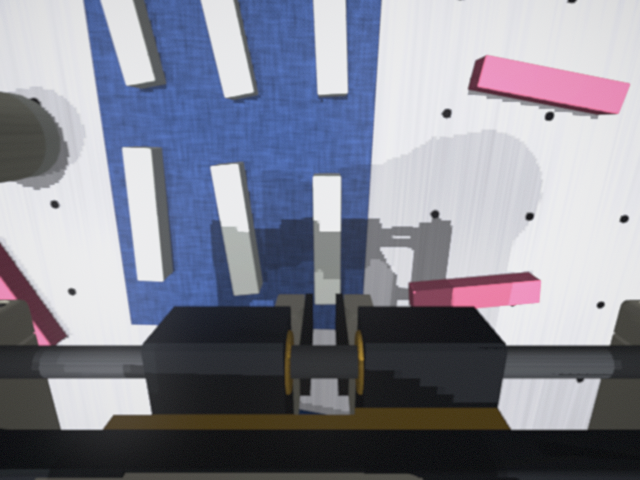

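The stick is undisturbed at (327,240) and in line with the jaws. The fingers were probably still closing when I lifted, so I'll repeat it with more closing time and read the opening before lifting.

jog_arm --motion '[{"offset":[0.6,-0.7,0],"roll":0,"hand":38},{"offset":[0.6,-0.7,0],"roll":0,"hand":38},{"offset":[0.6,-0.7,0],"roll":0,"hand":38},{"offset":[0.6,-0.7,0],"roll":0,"hand":38},{"offset":[0.6,-0.7,20],"roll":0,"hand":38},{"offset":[0.6,-0.7,40],"roll":0,"hand":38},{"offset":[0.6,-0.7,70],"roll":0,"hand":38},{"offset":[0.6,-0.7,84],"roll":0,"hand":38},{"offset":[0.6,-0.7,84],"roll":0,"hand":38}]'

```text
clock: 3.75
tool_pos: [0.458, -0.2049, 0.0134]
orientation: [179.6, 0.1, -88.6]
force: [-0.4, -0.1, -0.6]
opening: 0.038
```

jog_arm --motion '[{"offset":[0,0,0],"roll":0,"hand":10},{"offset":[0,0,0],"roll":0,"hand":10},{"offset":[0,0,0],"roll":0,"hand":10},{"offset":[0,0,0],"roll":0,"hand":10}]'

```text
clock: 4.08
tool_pos: [0.4619, -0.2052, 0.018]
orientation: [-179.9, -0.0, -88.6]
force: [0.5, 0.1, 0.3]
opening: 0.0167
```

jog_arm --motion '[{"offset":[0,0,0],"roll":0,"hand":10},{"offset":[0,0,0],"roll":0,"hand":10},{"offset":[0,0,0],"roll":0,"hand":10}]'

```text
clock: 4.33
tool_pos: [0.4612, -0.2052, 0.0173]
orientation: [-180.0, -0.0, -88.6]
force: [0.5, -0.5, 0.3]
opening: 0.0103
```

```bash
python3 -c "
from h import *
s=cams.snapshot('wrist');t=cams.snapshot('scene');cv2.imwrite('pics/w3.png',np.hstack([s['img'][100:400,120:520],cv2.resize(t['img'][200:320,120:280],(400,300))])[:,:,::-1])"
```

```text
(no output)
```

View pics/w3.png

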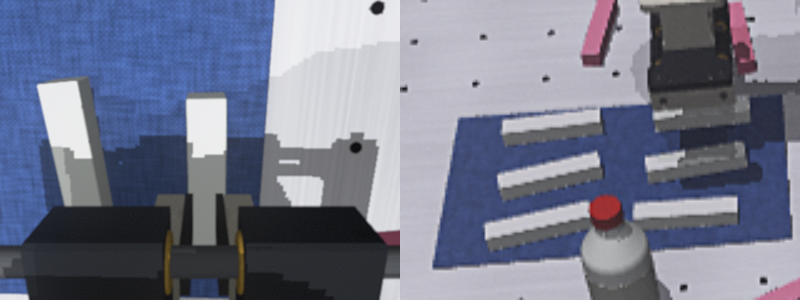

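jog_arm --motion '[{"offset":[0,0,-30],"roll":0,"hand":5},{"offset":[0,0,-60],"roll":0,"hand":5},{"offset":[0,0,-85],"roll":0,"hand":5},{"offset":[0,0,-85],"roll":0,"hand":5},{"offset":[0,0,-85],"roll":0,"hand":5},{"offset":[0,0,-85],"roll":0,"hand":5}]'

```text
clock: 4.93
tool_pos: [0.4605, -0.205, 0.1016]
orientation: [180.0, 0.0, -88.6]
force: [0.2, 0.5, 0.1]
opening: 0.0051
```

```bash
python3 -c "
from h import *
s=cams.snapshot('wrist');cv2.imwrite('pics/w4.png',np.hstack([s['img'][120:420,120:520],np.load('w2.npz')['img'][120:420,120:520]])[:,:,::-1]);np.savez('w4.npz',**s)
plan((461,-205,110,-88.6))"
```

```text
t 4.98 p [ 460.2 -205.   101.1] rpy [179.9   0.  -88.6] F [-0.3 -0.7 -0.3] open 5.1 j [ -2.  10. -28.  -0. -52.   3.]
(461, -205, 110, -88.6) -> [ 0.  -0.8 -8.9] roll 0.0
```

View pics/w4.png

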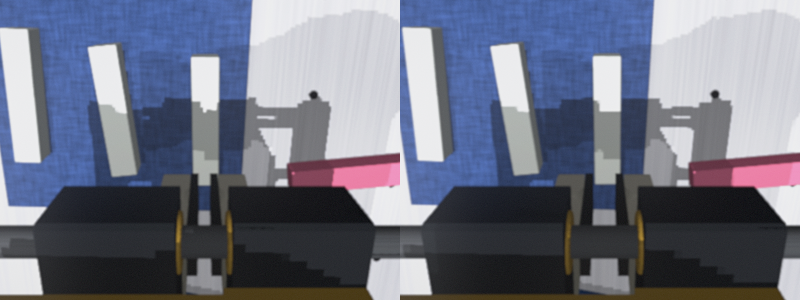

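The stick was never touched. The jaw gap in the images looks wider than the reported opening, so I'll try again and close all the way.

jog_arm --motion '[{"offset":[0,-0.8,0],"roll":0,"hand":35},{"offset":[0,-0.8,0],"roll":0,"hand":35},{"offset":[0,-0.8,0],"roll":0,"hand":35},{"offset":[0,-0.8,0],"roll":0,"hand":35},{"offset":[0,-0.8,20],"roll":0,"hand":35},{"offset":[0,-0.8,40],"roll":0,"hand":35},{"offset":[0,-0.8,65],"roll":0,"hand":35},{"offset":[0,-0.8,80],"roll":0,"hand":35},{"offset":[0,-0.8,86],"roll":0,"hand":35},{"offset":[0,-0.8,86],"roll":0,"hand":0},{"offset":[0,-0.8,86],"roll":0,"hand":0},{"offset":[0,-0.8,86],"roll":0,"hand":0},{"offset":[0,-0.8,86],"roll":0,"hand":0},{"offset":[0,-0.8,86],"roll":0,"hand":0},{"offset":[0,-0.8,86],"roll":0,"hand":0},{"offset":[0,-0.8,86],"roll":0,"hand":0},{"offset":[0,-0.8,86],"roll":0,"hand":0}]'

```text
clock: 6.4
tool_pos: [0.4618, -0.2051, 0.0161]
orientation: [-180.0, -0.0, -88.6]
force: [0.7, 0.3, -0.3]
opening: 0.0001
```

```bash
python3 -c "
from h import *
s=cams.snapshot('wrist');np.savez('w5.npz',**s)
f=lambda a:cv2.resize(a[260:410,220:430],(400,286))
t=cams.snapshot('scene')['img'][200:270,180:280]
cv2.imwrite('pics/w5.png',np.vstack([np.hstack([f(s['img']),f(np.load('w4.npz')['img'])]),np.hstack([f(np.load('w2.npz')['img']),cv2.resize(t,(400,286))])])[:,:,::-1])
plan((461,-205,110,-88.6))"
```

```text
t 6.5 p [ 461.8 -205.1   16. ] rpy [-180.    -0.   -88.6] F [ 0.2 -0.3 -0.6] open 0.2 j [ -2.  16. -34.  -0. -40.   3.]
(461, -205, 110, -88.6) -> [ -0.2   0.8 -94. ] roll 0.001
```

View pics/w5.png

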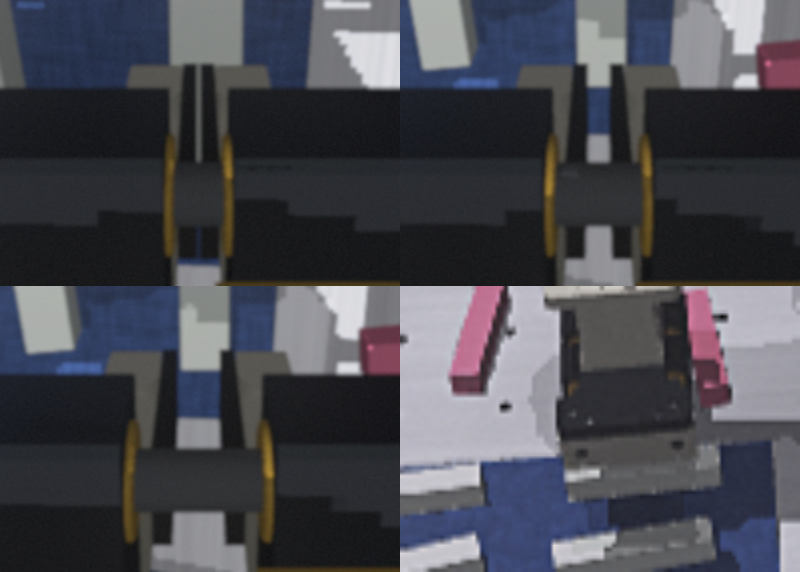

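The closed fingers sit above the stick at a reported TCP z of 16 mm, so the tips are higher than their stated offset. I'll touch down gently on the stick with closed fingers to measure it.

jog_arm --motion '[{"offset":[0,0,2],"roll":0,"hand":0},{"offset":[0,0,4],"roll":0,"hand":0},{"offset":[0,0,4],"roll":0,"hand":0}]'

```text
clock: 6.75
tool_pos: [0.4613, -0.2051, 0.0113]
orientation: [180.0, 0.0, -88.6]
force: [-0.0, 0.5, 0.4]
opening: 0.0002
```

Run:
```python
from h import *
plan((461,-205,110,-88.6))
# TCP-predicted pixel of fingertip in the scene camera
s=cams.snapshot('scene');K,T=s['K'],np.linalg.inv(s['cam_to_world'])
for z in(.012,.05,.08):
    p=T@[.461,-.205,z,1];q=K@p[:3];print(z,(q[:2]/q[2]).round(0))
```

```text
t 6.75 p [ 461.3 -205.1   11.3] rpy [180.    0.  -88.6] F [-0.   0.5  0.4] open 0.2 j [ -2.  17. -34.  -0. -40.   3.]
(461, -205, 110, -88.6) -> [ -0.1   0.3 -98.7] roll 0.0
0.012 [240. 246.]
0.05 [238. 235.]
0.08 [237. 227.]
```

jog_arm --motion '[{"offset":[0,0,2],"roll":0,"hand":0},{"offset":[0,0,4],"roll":0,"hand":0},{"offset":[0,0,4],"roll":0,"hand":0}]'

```text
clock: 7.05
tool_pos: [0.4614, -0.2051, 0.0074]
orientation: [180.0, 0.0, -88.6]
force: [-0.5, -0.0, -0.2]
opening: -0.0
```

jog_arm --motion '[{"offset":[0,0,2],"roll":0,"hand":0},{"offset":[0,0,3],"roll":0,"hand":0},{"offset":[0,0,3],"roll":0,"hand":0}]'

```text
clock: 7.3
tool_pos: [0.4615, -0.2051, 0.0046]
orientation: [180.0, 0.0, -88.6]
force: [0.9, -0.2, 0.3]
opening: 0.0004
```

jog_arm --motion '[{"offset":[0,0,2],"roll":0,"hand":0},{"offset":[0,0,3],"roll":0,"hand":0},{"offset":[0,0,3],"roll":0,"hand":0}]'

```text
clock: 7.55
tool_pos: [0.4615, -0.2051, 0.0016]
orientation: [180.0, 0.0, -88.6]
force: [0.5, -0.4, 0.4]
opening: 0.0005
```

Run:
```python
from h import *
s=cams.snapshot('wrist');t=cams.snapshot('top')['img'][250:350,380:500]
f=lambda a:cv2.resize(a,(400,333))
cv2.imwrite('pics/w6.png',np.hstack([f(s['img'][240:415,220:430]),f(t)])[:,:,::-1])
```

```text
(no output)
```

View pics/w6.png

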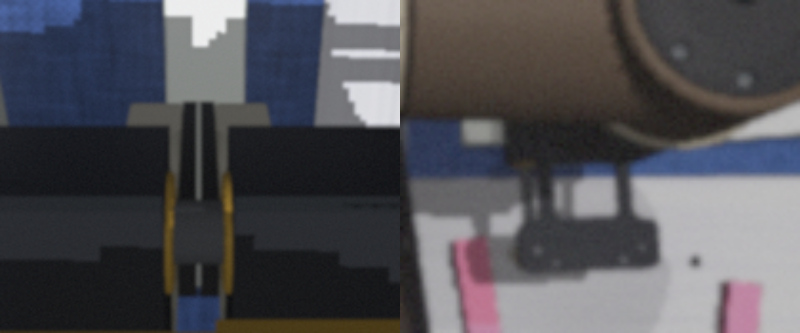

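jog_arm --motion '[{"offset":[0,0,2],"roll":0,"hand":0},{"offset":[0,0,3],"roll":0,"hand":0},{"offset":[0,0,3],"roll":0,"hand":0}]'

```text
clock: 7.9
tool_pos: [0.4615, -0.2051, -0.0014]
orientation: [180.0, 0.0, -88.6]
force: [0.2, 0.2, 0.7]
opening: 0.0003
```

jog_arm --motion '[{"offset":[0,0,1],"roll":0,"hand":0},{"offset":[0,0,2],"roll":0,"hand":0},{"offset":[0,0,2],"roll":0,"hand":0}]'

```text
clock: 8.15
tool_pos: [0.4616, -0.2051, -0.0033]
orientation: [180.0, 0.0, -88.6]
force: [-0.4, -0.9, -0.5]
opening: 0.0005
```

jog_arm --motion '[{"offset":[0,0,1],"roll":0,"hand":0},{"offset":[0,0,2],"roll":0,"hand":0},{"offset":[0,0,2],"roll":0,"hand":0}]'

```text
clock: 8.4
tool_pos: [0.4619, -0.2051, -0.0044]
orientation: [-180.0, -0.0, -88.5]
force: [-2.3, 1.1, 9.8]
opening: 0.0006
```

jog_arm --motion '[{"offset":[0,0,1],"roll":0,"hand":0},{"offset":[0,0,2],"roll":0,"hand":0},{"offset":[0,0,2],"roll":0,"hand":0}]'

```text
clock: 8.65
tool_pos: [0.4619, -0.2052, -0.0046]
orientation: [-180.0, -0.0, -88.5]
force: [-9.5, 6.4, 32.8]
opening: 0.0005
```

jog_arm --motion '[{"offset":[0,0,1],"roll":0,"hand":0},{"offset":[0,0,2],"roll":0,"hand":0},{"offset":[0,0,2],"roll":0,"hand":0}]'

```text
clock: 8.9
tool_pos: [0.4621, -0.2053, -0.0048]
orientation: [-179.9, -0.1, -88.5]
force: [-15.8, 11.0, 57.2]
opening: 0.0005
```

Contact came at a reported z of -4.3 mm with the stick top at 23 mm. So the fingertips stand at reported z + 27 mm, a constant offset of about 38 mm from what was stated. I'll correct for it from here on.

jog_arm --motion '[{"offset":[0,0,-15],"roll":0,"hand":0},{"offset":[0,0,-30],"roll":0,"hand":38},{"offset":[0,0,-30],"roll":0,"hand":38},{"offset":[0,0,-30],"roll":0,"hand":38},{"offset":[0,0,-30],"roll":0,"hand":38},{"offset":[0,0,-30],"roll":0,"hand":38},{"offset":[0,0,-30],"roll":0,"hand":38},{"offset":[0,0,-30],"roll":0,"hand":38},{"offset":[0,0,-15],"roll":0,"hand":38},{"offset":[0,0,0],"roll":0,"hand":38},{"offset":[0,0,9],"roll":0,"hand":38},{"offset":[0,0,11.5],"roll":0,"hand":38},{"offset":[0,0,11.5],"roll":0,"hand":38},{"offset":[0,0,11.5],"roll":0,"hand":0},{"offset":[0,0,11.5],"roll":0,"hand":0},{"offset":[0,0,11.5],"roll":0,"hand":0},{"offset":[0,0,11.5],"roll":0,"hand":0},{"offset":[0,0,11.5],"roll":0,"hand":0},{"offset":[0,0,11.5],"roll":0,"hand":0}]'

```text
clock: 10.48
tool_pos: [0.462, -0.2052, -0.0201]
orientation: [-180.0, -0.0, -88.6]
force: [-1.3, 1.3, 5.7]
opening: 0.0193
```

Run:
```python
from h import *
# stand bottom layer stick: stick bottom 20 => tip 22 => reported z -5
plan((461,-205,80,-88.6),st(-56,0,80,-90),st(-56,0,-4.5,-90))
```

```text
t 10.48 p [ 462.  -205.2  -20.1] rpy [-180.    -0.   -88.6] F [-1.3  1.3  5.7] open 19.3 j [ -2.  20. -35.   0. -35.   3.]
(461, -205, 80, -88.6) -> [  -0.2    1.  -100.1] roll 0.001
(np.float64(428.4), np.float64(11.1), 80, -101.3) -> [-217.    28.2 -100.1] roll 0.222
(np.float64(428.4), np.float64(11.1), -4.5, -101.3) -> [-217.    28.2  -15.6] roll 0.222
```

jog_arm --motion '[{"offset":[0,0,-30],"roll":0,"hand":0},{"offset":[0,0,-65],"roll":0,"hand":0},{"offset":[0,0,-100],"roll":0,"hand":0},{"offset":[-40,5,-100],"roll":0.1,"hand":0},{"offset":[-80,10,-100],"roll":0.2,"hand":0},{"offset":[-120,15,-100],"roll":0.222,"hand":0},{"offset":[-160,20,-100],"roll":0.222,"hand":0},{"offset":[-200,26,-100],"roll":0.222,"hand":0},{"offset":[-217,28.2,-100],"roll":0.222,"hand":0},{"offset":[-217,28.2,-80],"roll":0.222,"hand":0},{"offset":[-217,28.2,-50],"roll":0.222,"hand":0},{"offset":[-217,28.2,-30],"roll":0.222,"hand":0},{"offset":[-217,28.2,-21],"roll":0.222,"hand":0},{"offset":[-217,28.2,-17.6],"roll":0.222,"hand":0},{"offset":[-217,28.2,-17.6],"roll":0.222,"hand":0}]'

```text
clock: 11.73
tool_pos: [0.4273, 0.0109, -0.0032]
orientation: [179.9, -0.1, -101.3]
force: [0.1, 0.6, -0.2]
opening: 0.0194
```

jog_arm --motion '[{"offset":[0,0,0],"roll":0,"hand":38},{"offset":[0,0,0],"roll":0,"hand":38},{"offset":[0,0,0],"roll":0,"hand":38},{"offset":[0,0,0],"roll":0,"hand":38},{"offset":[0,0,-20],"roll":0,"hand":38},{"offset":[0,0,-50],"roll":0,"hand":38},{"offset":[0,0,-80],"roll":0,"hand":38},{"offset":[0,0,-80],"roll":0,"hand":38}]'

```text
clock: 12.4
tool_pos: [0.4315, 0.0122, 0.0821]
orientation: [-179.6, 0.2, -101.2]
force: [1.3, 0.1, 0.2]
opening: 0.038
```

Run:
```python
from h import *
plan((532,-211,60,-83.1),(529,-211,60,-83.1),(529,-211,-20.5,-83.1))
```

```text
t 12.4 p [431.5  12.2  82.1] rpy [-179.6    0.2 -101.2] F [1.3 0.1 0.2] open 38.0 j [ 28.   4. -38.   0. -47. -39.]
(532, -211, 60, -83.1) -> [ 199.4 -142.    22.1] roll -0.316
(529, -211, 60, -83.1) -> [ 199.9 -139.1   22.1] roll -0.316
(529, -211, -20.5, -83.1) -> [ 199.9 -139.1  102.6] roll -0.316
```

jog_arm --motion '[{"offset":[33,-23,0],"roll":-0.1,"hand":38},{"offset":[66,-47,0],"roll":-0.2,"hand":38},{"offset":[99,-71,0],"roll":-0.316,"hand":38},{"offset":[132,-95,0],"roll":-0.316,"hand":38},{"offset":[165,-118,0],"roll":-0.316,"hand":38},{"offset":[198.2,-141.9,0],"roll":-0.316,"hand":38},{"offset":[198.2,-141.9,20],"roll":-0.316,"hand":38},{"offset":[198.2,-141.9,50],"roll":-0.316,"hand":38},{"offset":[198.2,-141.9,80],"roll":-0.316,"hand":38},{"offset":[198.2,-141.9,93],"roll":-0.316,"hand":38},{"offset":[198.2,-141.9,98],"roll":-0.316,"hand":38},{"offset":[198.2,-141.9,98],"roll":-0.316,"hand":0},{"offset":[198.2,-141.9,98],"roll":-0.316,"hand":0},{"offset":[198.2,-141.9,98],"roll":-0.316,"hand":0},{"offset":[198.2,-141.9,98],"roll":-0.316,"hand":0},{"offset":[198.2,-141.9,98],"roll":-0.316,"hand":0},{"offset":[198.2,-141.9,98],"roll":-0.316,"hand":0}]'

```text
clock: 13.82
tool_pos: [0.5296, -0.211, -0.0196]
orientation: [-179.9, -0.0, -83.2]
force: [0.3, 1.0, 7.0]
opening: 0.0196
```

Run:
```python
from h import *
plan(st(56,0,60,-90),st(56,0,-3,-90))
s=cams.snapshot('scene')
cv2.imwrite('pics/s1.png',cv2.resize(s['img'][140:320,120:360],(800,600))[:,:,::-1])
```

```text
t 13.82 p [ 529.6 -211.   -19.6] rpy [-179.9   -0.   -83.2] F [0.3 1.  7. ] open 19.6 j [ -2.  24. -27.   0. -39.   9.]
(np.float64(538.2), np.float64(-10.9), 60, -101.3) -> [-197.6  -32.4  -79.6] roll 0.317
(np.float64(538.2), np.float64(-10.9), -3, -101.3) -> [-197.6  -32.4  -16.6] roll 0.317
```

View pics/s1.png

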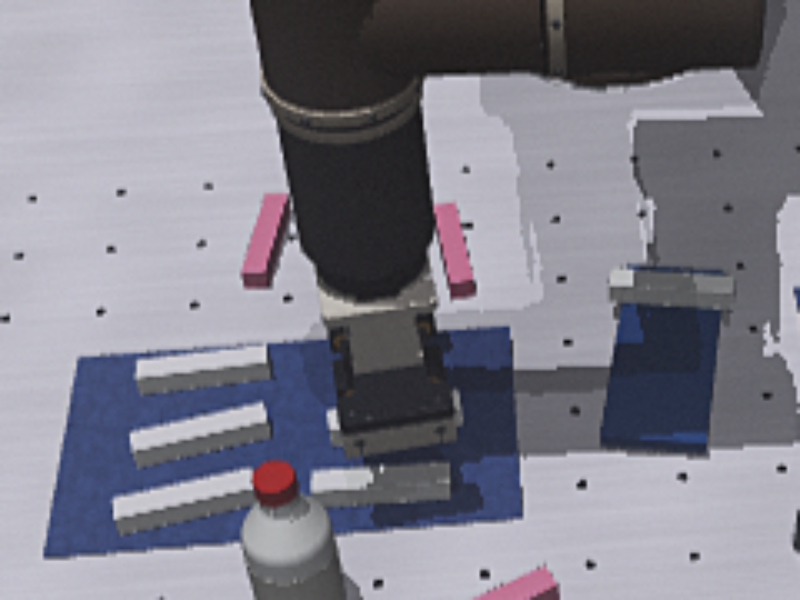

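The first stick lies crosswise on the stand's near end at (672,290), and the second is gripped. I'll place the second at +56 mm.

jog_arm --motion '[{"offset":[0,0,-35],"roll":0,"hand":0},{"offset":[0,0,-75],"roll":0,"hand":0},{"offset":[-33,-5,-80],"roll":0.1,"hand":0},{"offset":[-66,-10,-80],"roll":0.2,"hand":0},{"offset":[-99,-16,-80],"roll":0.317,"hand":0},{"offset":[-132,-21,-80],"roll":0.317,"hand":0},{"offset":[-165,-27,-80],"roll":0.317,"hand":0},{"offset":[-197.6,-32.4,-80],"roll":0.317,"hand":0},{"offset":[-197.6,-32.4,-60],"roll":0.317,"hand":0},{"offset":[-197.6,-32.4,-35],"roll":0.317,"hand":0},{"offset":[-197.6,-32.4,-21],"roll":0.317,"hand":0},{"offset":[-197.6,-32.4,-17],"roll":0.317,"hand":0},{"offset":[-197.6,-32.4,-17],"roll":0.317,"hand":0},{"offset":[-197.6,-32.4,-17],"roll":0.317,"hand":38},{"offset":[-197.6,-32.4,-17],"roll":0.317,"hand":38},{"offset":[-197.6,-32.4,-17],"roll":0.317,"hand":38},{"offset":[-197.6,-32.4,-17],"roll":0.317,"hand":38},{"offset":[-197.6,-32.4,-40],"roll":0.317,"hand":38},{"offset":[-197.6,-32.4,-75],"roll":0.317,"hand":38},{"offset":[-197.6,-32.4,-100],"roll":0.317,"hand":38}]'

```text
clock: 15.53
tool_pos: [0.5374, -0.0112, 0.0808]
orientation: [-180.0, -0.0, -101.3]
force: [1.0, 0.3, 0.5]
opening: 0.0378
```

Run:
```python
from h import *
s=cams.snapshot('top');np.savez('t2.npz',**s);m,h=masks(s)
def roi(k,x0,x1,y0,y1):
    z=np.zeros_like(m[k]);z[y0:y1,x0:x1]=m[k][y0:y1,x0:x1];return z
print("plates",rects(roi("dark",113,268,225,312),s,.018,200))
s=cams.snapshot('wrist');cv2.imwrite('pics/w7.png',s['img'][:,:,::-1]);np.savez('w7.npz',**s)
plan((513,161,100,-5.6),(513,161,-20,-5.6))
```

```text
plates [[505.6 275.9 310.1 182.5  89.5 193.1 267.3]]
t 15.63 p [540.3 -10.5  83.6] rpy [-179.6    0.2 -101.3] F [ 0.7  0.2 -0.3] open 38.0 j [ 20.  14. -26.   0. -50. -31.]
(513, 161, 100, -5.6) -> [-162.8   60.4  -16.4] roll -1.67
(513, 161, -20, -5.6) -> [-162.8   60.4  103.6] roll -1.67
```

View pics/w7.png

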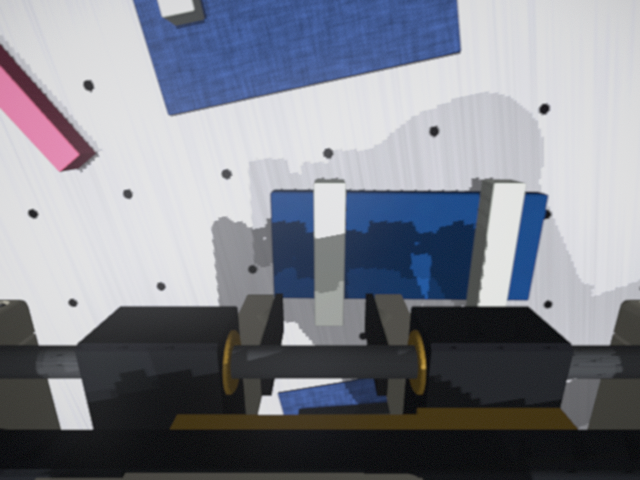

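Both sticks lie square across the stand at (330,250) and (500,245). Next, plate 1 at (513,161): hover above it and check it numerically with the wrist camera.

jog_arm --motion '[{"offset":[-20,7,0],"roll":-0.12,"hand":70},{"offset":[-40,14,0],"roll":-0.24,"hand":70},{"offset":[-60,21,0],"roll":-0.36,"hand":70},{"offset":[-80,28,0],"roll":-0.48,"hand":70},{"offset":[-100,36,0],"roll":-0.6,"hand":70},{"offset":[-120,43,0],"roll":-0.72,"hand":70},{"offset":[-140,50,0],"roll":-0.84,"hand":70},{"offset":[-163.7,58.4,0],"roll":-0.96,"hand":70},{"offset":[-163.7,58.4,0],"roll":-1.08,"hand":70},{"offset":[-163.7,58.4,0],"roll":-1.2,"hand":70},{"offset":[-163.7,58.4,0],"roll":-1.32,"hand":70},{"offset":[-163.7,58.4,0],"roll":-1.44,"hand":70},{"offset":[-163.7,58.4,0],"roll":-1.56,"hand":70},{"offset":[-163.7,58.4,0],"roll":-1.67,"hand":70},{"offset":[-163.7,58.4,0],"roll":-1.67,"hand":70},{"offset":[-163.7,58.4,0],"roll":-1.67,"hand":70},{"offset":[-163.7,58.4,0],"roll":-1.67,"hand":70}]'

```text
clock: 17.05
tool_pos: [0.512, 0.1609, 0.0788]
orientation: [180.0, 0.0, -5.9]
force: [1.5, -0.4, 0.3]
opening: 0.0701
```

```bash
cat >> h.py <<'E'
def wristT(s,o):
    from scipy.spatial.transform import Rotation as R
    W=np.eye(4);W[:3,:3]=R.from_euler("xyz",o["orientation"],degrees=True).as_matrix();W[:3,3]=o["tool_pos"]
    return W@s["T_tool_cam"]
def look(cam,z,kind,box,amin=200):
    o=ctrl.get_obs();s=cams.snapshot(cam);m,h=masks(s)
    S_,V=h[...,1].astype(int),h[...,2].astype(int)
    k={"plate":(S_<70)&(V<105)&(V>25),"stick":(S_<60)&(V>95),"stand":(h[...,0]>100)&(h[...,0]<125)&(S_>140)}[kind]
    q=np.zeros_like(k);x0,x1,y0,y1=box;q[y0:y1,x0:x1]=k[y0:y1,x0:x1]
    q=cv2.morphologyEx(q.astype(np.uint8),cv2.MORPH_OPEN,np.ones((3,3)))
    T=s["cam_to_world"] if cam!="wrist" else wristT(s,o)
    return rects(q,s,z,amin,T=T),s
E
python3 - <<'E'
from h import *
r,s=look("wrist",.018,"plate",(150,500,0,300));print(r)
cv2.imwrite('pics/w8.png',s['img'][:,:,::-1])
print(look("top",.018,"plate",(113,268,225,312))[0])
plan((513.3,161,-19.5,-5.6),(509.6,283.6,80,-.1))
E
```

```text
[[513.  161.6  72.6  39.1  -5.8 323.4 248.4]
 [536.5 263.3 103.5  30.2 -14.  162.8 230.2]
 [657.1 138.6  64.7  10.1 -80.  335.9  13.8]
 [666.  239.6  21.2   5.2 -50.4 162.1  14.5]]
[[511.4 284.2 328.  177.1 -89.4 182.  261.4]]
t 17.15 p [512.1 160.9  78.9] rpy [180.    0.   -5.8] F [-0.2  0.  -0.1] open 70.2 j [ 38.  14. -26.  -0. -50.  46.]
(513.3, 161, -19.5, -5.6) -> [ 1.2 -0.2 98.4] roll -0.004
(509.6, 283.6, 80, -0.1) -> [ -14.9 -121.8   -1.1] roll -0.1
```

jog_arm --motion '[{"offset":[1.2,0,35],"roll":0,"hand":70},{"offset":[1.2,0,70],"roll":0,"hand":70},{"offset":[1.2,0,90],"roll":0,"hand":70},{"offset":[1.2,0,98],"roll":0,"hand":70},{"offset":[1.2,0,98],"roll":0,"hand":70},{"offset":[1.2,0,98],"roll":0,"hand":10},{"offset":[1.2,0,98],"roll":0,"hand":10},{"offset":[1.2,0,98],"roll":0,"hand":10},{"offset":[1.2,0,98],"roll":0,"hand":10},{"offset":[1.2,0,98],"roll":0,"hand":10},{"offset":[1.2,0,98],"roll":0,"hand":10},{"offset":[1.2,0,98],"roll":0,"hand":10},{"offset":[1.2,0,98],"roll":0,"hand":10}]'

```text
clock: 18.23
tool_pos: [0.5138, 0.1613, -0.0182]
orientation: [-180.0, -0.1, -5.6]
force: [-2.8, -0.4, 6.2]
opening: 0.0392
```

Run:
```python
from h import *
# plate on mat 3 -> on sticks at 40: +37
plan(st(0,0,85,0),st(0,0,18,0))
```

```text
t 18.23 p [513.8 161.3 -18.2] rpy [-1.8e+02 -1.0e-01 -5.6e+00] F [-2.8 -0.4  6.2] open 39.2 j [ 38.  22. -31.   0. -37.  46.]
(np.float64(483.3), np.float64(0.1), 85, -11.3) -> [ -14.5  163.4 -103.2] roll 0.099
(np.float64(483.3), np.float64(0.1), 18, -11.3) -> [-14.5 163.4 -36.2] roll 0.099
```

jog_arm --motion '[{"offset":[0,0,-30],"roll":0,"hand":10},{"offset":[0,0,-65],"roll":0,"hand":10},{"offset":[0,0,-95],"roll":0,"hand":10},{"offset":[-3,30,-95],"roll":0.05,"hand":10},{"offset":[-6,65,-95],"roll":0.099,"hand":10},{"offset":[-9,100,-95],"roll":0.099,"hand":10},{"offset":[-12,135,-95],"roll":0.099,"hand":10},{"offset":[-14.5,163.4,-95],"roll":0.099,"hand":10},{"offset":[-14.5,163.4,-95],"roll":0.099,"hand":10},{"offset":[-14.5,163.4,-75],"roll":0.099,"hand":10},{"offset":[-14.5,163.4,-52],"roll":0.099,"hand":10},{"offset":[-14.5,163.4,-42],"roll":0.099,"hand":10},{"offset":[-14.5,163.4,-37.5],"roll":0.099,"hand":10},{"offset":[-14.5,163.4,-37.5],"roll":0.099,"hand":10}]'

```text
clock: 19.4
tool_pos: [0.4821, -0.0006, 0.0181]
orientation: [179.9, 0.1, -11.3]
force: [0.1, -0.4, -3.4]
opening: 0.0396
```

jog_arm --motion '[{"offset":[0,0,0],"roll":0,"hand":60},{"offset":[0,0,0],"roll":0,"hand":60},{"offset":[0,0,0],"roll":0,"hand":60},{"offset":[0,0,0],"roll":0,"hand":60},{"offset":[0,0,0],"roll":0,"hand":60},{"offset":[0,0,-30],"roll":0,"hand":60},{"offset":[0,0,-60],"roll":0,"hand":60},{"offset":[0,0,-80],"roll":0,"hand":60},{"offset":[0,0,-80],"roll":0,"hand":60},{"offset":[0,0,-80],"roll":0,"hand":60},{"offset":[0,0,-80],"roll":0,"hand":60}]'

```text
clock: 20.32
tool_pos: [0.4823, -0.0003, 0.0982]
orientation: [-180.0, 0.0, -11.3]
force: [0.2, 0.0, -0.9]
opening: 0.06
```

Run:
```python
from h import *
r,s=look("wrist",.055,"plate",(150,500,0,320));print(r)
cv2.imwrite('pics/w9.png',s['img'][:,:,::-1])
plan((483,0,99,-101),(596,-196,90,-91),(596,-196,-19.5,-91))
```

```text
[[478.6   1.2 158.5  76.1  78.6 325.6 286.9]]
t 20.37 p [ 4.821e+02 -4.000e-01  9.770e+01] rpy [ 1.80e+02  1.00e-01 -1.13e+01] F [-0.1  0.2 -0.7] open 59.7 j [ 23.   8. -31.  -0. -51.  55.]
(483, 0, 99, -101) -> [ 0.8 -0.6 -1.3] roll 1.565
(596, -196, 90, -91) -> [150.1 169.3   7.7] roll 1.39
(596, -196, -19.5, -91) -> [150.1 169.3 117.2] roll 1.39
```

View pics/w9.png

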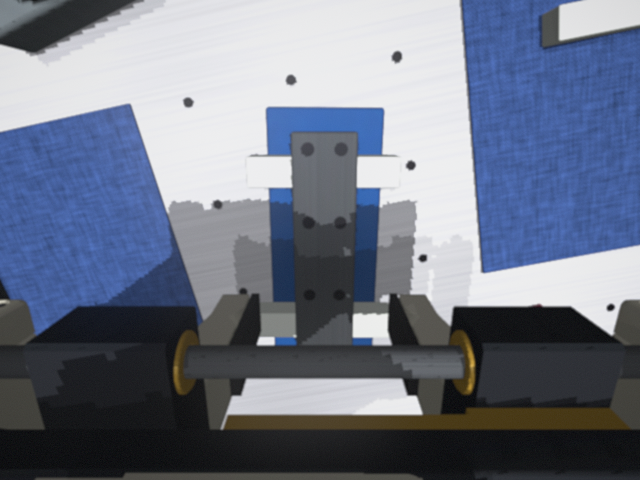

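Plate 1 lies squarely over the stand at (325,240), on both sticks. Next is stick (596,-221), gripped 25 mm to the left of its centre so that the gripper body clears the bottle.

jog_arm --motion '[{"offset":[0,0,0],"roll":0.12,"hand":38},{"offset":[15,17,0],"roll":0.24,"hand":38},{"offset":[30,34,0],"roll":0.36,"hand":38},{"offset":[45,51,0],"roll":0.48,"hand":38},{"offset":[60,68,0],"roll":0.6,"hand":38},{"offset":[75,85,0],"roll":0.72,"hand":38},{"offset":[90,102,0],"roll":0.84,"hand":38},{"offset":[105,119,0],"roll":0.96,"hand":38},{"offset":[120,136,0],"roll":1.08,"hand":38},{"offset":[135,153,0],"roll":1.2,"hand":38},{"offset":[149.2,170,0],"roll":1.32,"hand":38},{"offset":[149.2,170,0],"roll":1.382,"hand":38},{"offset":[149.2,170,0],"roll":1.382,"hand":38},{"offset":[149.2,170,25],"roll":1.382,"hand":38},{"offset":[149.2,170,50],"roll":1.382,"hand":38},{"offset":[149.2,170,80],"roll":1.382,"hand":38},{"offset":[149.2,170,105],"roll":1.382,"hand":38},{"offset":[149.2,170,116],"roll":1.382,"hand":38},{"offset":[149.2,170,116],"roll":1.382,"hand":38}]'

```text
clock: 21.95
tool_pos: [0.5929, -0.1957, -0.021]
orientation: [179.6, 0.0, -90.4]
force: [-0.3, -0.6, 0.4]
opening: 0.0379
```

jog_arm --motion '[{"offset":[0,0,0],"roll":0,"hand":0},{"offset":[0,0,0],"roll":0,"hand":0},{"offset":[0,0,0],"roll":0,"hand":0},{"offset":[0,0,0],"roll":0,"hand":0},{"offset":[0,0,0],"roll":0,"hand":0},{"offset":[0,0,0],"roll":0,"hand":0}]'

```text
clock: 22.45
tool_pos: [0.5968, -0.1963, -0.0158]
orientation: [-179.8, -0.0, -90.5]
force: [-0.7, 2.3, 6.7]
opening: 0.0197
```

Run:
```python
from h import *
plan(st(56,25,100,-90),st(56,25,34,-90))
```

```text
t 22.45 p [ 596.8 -196.3  -15.8] rpy [-179.8   -0.   -90.5] F [-0.7  2.3  6.7] open 19.7 j [ -0.  28. -19.   0. -43.  -0.]
(np.float64(543.1), np.float64(13.6), 100, -101.3) -> [-209.4   55.5 -115.8] roll 0.189
(np.float64(543.1), np.float64(13.6), 34, -101.3) -> [-209.4   55.5  -49.8] roll 0.189
```

jog_arm --motion '[{"offset":[0,0,-30],"roll":0,"hand":0},{"offset":[0,0,-65],"roll":0,"hand":0},{"offset":[0,0,-100],"roll":0,"hand":0},{"offset":[-35,9,-110],"roll":0.1,"hand":0},{"offset":[-70,18,-110],"roll":0.189,"hand":0},{"offset":[-105,27,-110],"roll":0.189,"hand":0},{"offset":[-140,37,-110],"roll":0.189,"hand":0},{"offset":[-175,46,-110],"roll":0.189,"hand":0},{"offset":[-209.4,55.5,-110],"roll":0.189,"hand":0},{"offset":[-209.4,55.5,-110],"roll":0.189,"hand":0},{"offset":[-209.4,55.5,-85],"roll":0.189,"hand":0},{"offset":[-209.4,55.5,-65],"roll":0.189,"hand":0},{"offset":[-209.4,55.5,-56],"roll":0.189,"hand":0},{"offset":[-209.4,55.5,-52.5],"roll":0.189,"hand":0},{"offset":[-209.4,55.5,-52.5],"roll":0.189,"hand":0},{"offset":[-209.4,55.5,-52.5],"roll":0.189,"hand":0}]'

```text
clock: 23.78
tool_pos: [0.5425, 0.0135, 0.0357]
orientation: [-180.0, 0.0, -101.3]
force: [-0.3, 0.2, -0.4]
opening: 0.0197
```

jog_arm --motion '[{"offset":[0,0,0],"roll":0,"hand":38},{"offset":[0,0,0],"roll":0,"hand":38},{"offset":[0,0,0],"roll":0,"hand":38},{"offset":[0,0,0],"roll":0,"hand":38},{"offset":[0,0,-30],"roll":0,"hand":38},{"offset":[0,0,-60],"roll":0,"hand":38},{"offset":[0,0,-60],"roll":0,"hand":38},{"offset":[0,0,-60],"roll":0,"hand":38},{"offset":[0,0,-60],"roll":0,"hand":38}]'

```text
clock: 24.53
tool_pos: [0.5418, 0.0136, 0.0949]
orientation: [-180.0, 0.0, -101.4]
force: [-0.8, -0.2, 0.2]
opening: 0.0378
```

Run:
```python
from h import *
g=lambda x,y,a,d:(x+d*np.cos(np.radians(a)),y+d*np.sin(np.radians(a)))
print(g(595.9,-361.6,-79.1,25))
plan((*g(595.9,-361.6,-79.1,25),97,-79.1),(*g(595.9,-361.6,-79.1,25),-18,-79.1))
s=cams.snapshot('scene');cv2.imwrite('pics/s2.png',cv2.resize(s['img'][180:320,130:330],(800,560))[:,:,::-1])
```

```text
(np.float64(600.6273860747473), np.float64(-386.1489678174111))
t 24.53 p [541.8  13.6  94.9] rpy [-180.     0.  -101.4] F [-0.8 -0.2  0.2] open 37.8 j [ 22.  13. -24.  -0. -52. -33.]
(np.float64(600.6273860747473), np.float64(-386.1489678174111), 97, -79.1) -> [ 380.3 -136.4   -2.1] roll -0.389
(np.float64(600.6273860747473), np.float64(-386.1489678174111), -18, -79.1) -> [ 380.3 -136.4  112.9] roll -0.389
```

jog_arm --motion '[{"offset":[38,-13.6,0],"roll":-0.1,"hand":38},{"offset":[76,-27.2,0],"roll":-0.2,"hand":38},{"offset":[114,-40.7,0],"roll":-0.3,"hand":38},{"offset":[152,-54.3,0],"roll":-0.389,"hand":38},{"offset":[190,-67.9,0],"roll":-0.389,"hand":38},{"offset":[228,-81.4,0],"roll":-0.389,"hand":38},{"offset":[266,-95,0],"roll":-0.389,"hand":38},{"offset":[304,-108.6,0],"roll":-0.389,"hand":38},{"offset":[342,-122.2,0],"roll":-0.389,"hand":38},{"offset":[380.3,-135.7,0],"roll":-0.389,"hand":38},{"offset":[380.3,-135.7,0],"roll":-0.389,"hand":38},{"offset":[380.3,-135.7,0],"roll":-0.389,"hand":38},{"offset":[380.3,-135.7,25],"roll":-0.389,"hand":38},{"offset":[380.3,-135.7,55],"roll":-0.389,"hand":38},{"offset":[380.3,-135.7,85],"roll":-0.389,"hand":38},{"offset":[380.3,-135.7,105],"roll":-0.389,"hand":38},{"offset":[380.3,-135.7,112.5],"roll":-0.389,"hand":38},{"offset":[380.3,-135.7,112.5],"roll":-0.389,"hand":38}]'

```text
clock: 26.08
tool_pos: [0.5985, -0.3843, -0.0205]
orientation: [179.7, 0.2, -79.0]
force: [-0.5, 0.4, 0.9]
opening: 0.0382
```

jog_arm --motion '[{"offset":[0,0,0],"roll":0,"hand":0},{"offset":[0,0,0],"roll":0,"hand":0},{"offset":[0,0,0],"roll":0,"hand":0},{"offset":[0,0,0],"roll":0,"hand":0},{"offset":[0,0,0],"roll":0,"hand":0},{"offset":[0,0,0],"roll":0,"hand":0}]'

```text
clock: 26.58
tool_pos: [0.6013, -0.3863, -0.0157]
orientation: [-179.9, -0.1, -79.0]
force: [-0.5, 2.1, 7.2]
opening: 0.0194
```

Run:
```python
from h import *
plan(st(-56,-25,100,-90),st(-56,-25,34,-90))
```

```text
t 26.58 p [ 601.3 -386.3  -15.7] rpy [-1.799e+02 -1.000e-01 -7.900e+01] F [-0.5  2.1  7.2] open 19.4 j [-17.  34.  -7.   0. -49.  28.]
(np.float64(423.5), np.float64(-13.4), 100, -101.3) -> [-399.9  103.7 -115.7] roll 0.389
(np.float64(423.5), np.float64(-13.4), 34, -101.3) -> [-399.9  103.7  -49.7] roll 0.389
```

jog_arm --motion '[{"offset":[0,0,-35],"roll":0,"hand":0},{"offset":[0,0,-75],"roll":0,"hand":0},{"offset":[0,0,-110],"roll":0,"hand":0},{"offset":[-36,9.3,-110],"roll":0.1,"hand":0},{"offset":[-73,18.9,-110],"roll":0.2,"hand":0},{"offset":[-109,28.3,-110],"roll":0.3,"hand":0},{"offset":[-145,37.6,-110],"roll":0.389,"hand":0},{"offset":[-182,47.2,-110],"roll":0.389,"hand":0},{"offset":[-218,56.5,-110],"roll":0.389,"hand":0},{"offset":[-254,65.9,-110],"roll":0.389,"hand":0},{"offset":[-291,75.5,-110],"roll":0.389,"hand":0},{"offset":[-327,84.8,-110],"roll":0.389,"hand":0},{"offset":[-364,94.4,-110],"roll":0.389,"hand":0},{"offset":[-399.9,103.7,-110],"roll":0.389,"hand":0},{"offset":[-399.9,103.7,-110],"roll":0.389,"hand":0},{"offset":[-399.9,103.7,-85],"roll":0.389,"hand":0},{"offset":[-399.9,103.7,-65],"roll":0.389,"hand":0},{"offset":[-399.9,103.7,-56],"roll":0.389,"hand":0},{"offset":[-399.9,103.7,-52.5],"roll":0.389,"hand":0},{"offset":[-399.9,103.7,-52.5],"roll":0.389,"hand":0}]'

```text
clock: 28.25
tool_pos: [0.4221, -0.0133, 0.0353]
orientation: [180.0, -0.0, -101.3]
force: [-0.3, 0.3, 0.2]
opening: 0.0198
```

Run:
```python
from h import *
plan(st(-56,-25,36.5,-90))
```

```text
t 28.25 p [422.1 -13.3  35.3] rpy [ 180.    -0.  -101.3] F [-0.3  0.3  0.2] open 19.8 j [ 25.   7. -42.   0. -40. -37.]
(np.float64(423.5), np.float64(-13.4), 36.5, -101.3) -> [-0.2 -1.4 -1.2] roll -0.0
```

jog_arm --motion '[{"offset":[0,0,0],"roll":0,"hand":38},{"offset":[0,0,0],"roll":0,"hand":38},{"offset":[0,0,0],"roll":0,"hand":38},{"offset":[0,0,0],"roll":0,"hand":38},{"offset":[0,0,-30],"roll":0,"hand":38},{"offset":[0,0,-60],"roll":0,"hand":38},{"offset":[0,0,-60],"roll":0,"hand":38}]'

```text
clock: 28.83
tool_pos: [0.4258, -0.0122, 0.0998]
orientation: [-179.6, 0.2, -101.3]
force: [0.6, 1.2, -0.1]
opening: 0.038
```

jog_arm --motion '[{"offset":[-20,-2,0],"roll":-0.12,"hand":70},{"offset":[-40,-4,0],"roll":-0.24,"hand":70},{"offset":[-60,-6,0],"roll":-0.36,"hand":70},{"offset":[-85,-8,0],"roll":-0.48,"hand":70},{"offset":[-110,-10,0],"roll":-0.6,"hand":70},{"offset":[-135,-12,0],"roll":-0.72,"hand":70},{"offset":[-160,-14,0],"roll":-0.84,"hand":70},{"offset":[-185,-16,0],"roll":-0.96,"hand":70},{"offset":[-210,-18,0],"roll":-1.08,"hand":70},{"offset":[-235,-20,0],"roll":-1.2,"hand":70},{"offset":[-260,-22,0],"roll":-1.32,"hand":70},{"offset":[-285,-24,0],"roll":-1.44,"hand":70},{"offset":[-308.2,-26.2,0],"roll":-1.56,"hand":70},{"offset":[-308.2,-26.2,0],"roll":-1.68,"hand":70},{"offset":[-308.2,-26.2,0],"roll":-1.766,"hand":70},{"offset":[-308.2,-26.2,0],"roll":-1.766,"hand":70},{"offset":[-308.2,-26.2,0],"roll":-1.766,"hand":70}]'

```text
clock: 30.25
tool_pos: [0.5088, 0.2839, 0.0948]
orientation: [180.0, 0.0, -0.3]
force: [0.4, -1.3, -0.5]
opening: 0.0703
```

Run:
```python
from h import *
r,s=look("wrist",.018,"plate",(100,540,0,300));print(r)
cv2.imwrite('pics/w10.png',s['img'][:,:,::-1])
t=cams.snapshot('scene');np.savez('s3.npz',**t)
cv2.imwrite('pics/w10.png',np.hstack([cv2.resize(s['img'],(400,300)),cv2.resize(t['img'][180:330,280:480],(400,300))])[:,:,::-1])
plan((509.6,283.6,-18,-.1))
```

```text
[[ 5.055e+02  2.850e+02  7.950e+01  3.870e+01 -2.000e-01  3.231e+02
   2.474e+02]
 [ 5.285e+02  4.014e+02  1.287e+02  4.200e+01 -6.100e+00  1.642e+02
   2.111e+02]
 [ 6.581e+02  1.648e+02  2.730e+01  1.970e+01 -8.040e+01  5.137e+02
   1.620e+01]]
t 30.35 p [508.9 283.8  95. ] rpy [-180.    -0.    -0.3] F [-0.2  0.4 -0. ] open 69.8 j [ 48.  17. -19.   0. -54.  41.]
(509.6, 283.6, -18, -0.1) -> [  0.7   0.2 113. ] roll -0.004
```

View pics/w10.png

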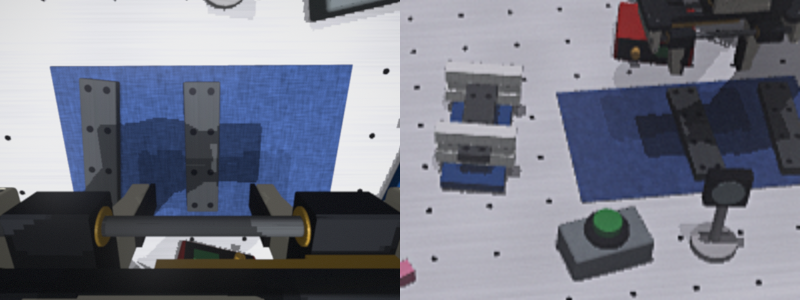

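The stack shows plate 1 with both second-layer sticks on it, and the target plate sits between the fingers at (201,145) in the left half. Now grasp it.

jog_arm --motion '[{"offset":[0.7,0,35],"roll":0,"hand":70},{"offset":[0.7,0,70],"roll":0,"hand":70},{"offset":[0.7,0,100],"roll":0,"hand":70},{"offset":[0.7,0,112],"roll":0,"hand":70},{"offset":[0.7,0,113],"roll":0,"hand":70},{"offset":[0.7,0,113],"roll":0,"hand":10},{"offset":[0.7,0,113],"roll":0,"hand":10},{"offset":[0.7,0,113],"roll":0,"hand":10},{"offset":[0.7,0,113],"roll":0,"hand":10},{"offset":[0.7,0,113],"roll":0,"hand":10},{"offset":[0.7,0,113],"roll":0,"hand":10},{"offset":[0.7,0,113],"roll":0,"hand":10},{"offset":[0.7,0,113],"roll":0,"hand":10}]'

```text
clock: 31.43
tool_pos: [0.51, 0.2845, -0.017]
orientation: [-179.9, -0.1, -0.1]
force: [-3.0, -0.2, 7.1]
opening: 0.0394
```

Run:
```python
from h import *
plan(st(0,0,85,0),st(0,0,18,0))
```

```text
t 31.43 p [510.  284.5 -17. ] rpy [-1.799e+02 -1.000e-01 -1.000e-01] F [-3.  -0.2  7.1] open 39.4 j [ 48.  25. -25.   0. -40.  42.]
(np.float64(483.3), np.float64(0.1), 85, -11.3) -> [ -26.   284.4 -102. ] roll 0.195
(np.float64(483.3), np.float64(0.1), 18, -11.3) -> [-26.  284.4 -35. ] roll 0.195
```

jog_arm --motion '[{"offset":[0,0,-40],"roll":0,"hand":10},{"offset":[0,0,-80],"roll":0,"hand":10},{"offset":[0,0,-120],"roll":0,"hand":10},{"offset":[-3.3,36,-130],"roll":0.1,"hand":10},{"offset":[-6.6,72,-130],"roll":0.195,"hand":10},{"offset":[-9.9,108,-130],"roll":0.195,"hand":10},{"offset":[-13.2,144,-130],"roll":0.195,"hand":10},{"offset":[-16.5,180,-130],"roll":0.195,"hand":10},{"offset":[-19.8,216,-130],"roll":0.195,"hand":10},{"offset":[-23,252,-130],"roll":0.195,"hand":10},{"offset":[-26,284.4,-130],"roll":0.195,"hand":10},{"offset":[-26,284.4,-130],"roll":0.195,"hand":10},{"offset":[-26,284.4,-130],"roll":0.195,"hand":10},{"offset":[-26,284.4,-105],"roll":0.195,"hand":10},{"offset":[-26,284.4,-85],"roll":0.195,"hand":10},{"offset":[-26,284.4,-76],"roll":0.195,"hand":10},{"offset":[-26,284.4,-72.5],"roll":0.195,"hand":10},{"offset":[-26,284.4,-72.5],"roll":0.195,"hand":10},{"offset":[-26,284.4,-72.5],"roll":0.195,"hand":10}]'

```text
clock: 33.02
tool_pos: [0.4832, 0.0005, 0.0549]
orientation: [-180.0, -0.0, -11.3]
force: [0.2, -0.0, -2.8]
opening: 0.0397
```

Run:
```python
from h import *
plan(st(0,0,56,0))
```

```text
t 33.02 p [483.2   0.5  54.9] rpy [-180.    -0.   -11.3] F [ 0.2 -0.  -2.8] open 39.7 j [ 23.  11. -34.   0. -45.  55.]
(np.float64(483.3), np.float64(0.1), 56, -11.3) -> [ 0.2  0.3 -1.1] roll 0.001
```

jog_arm --motion '[{"offset":[0,0,0],"roll":0,"hand":60},{"offset":[0,0,0],"roll":0,"hand":60},{"offset":[0,0,0],"roll":0,"hand":60},{"offset":[0,0,0],"roll":0,"hand":60},{"offset":[0,0,0],"roll":0,"hand":60},{"offset":[0,0,-30],"roll":0,"hand":60},{"offset":[0,0,-60],"roll":0,"hand":60},{"offset":[0,0,-60],"roll":0,"hand":60},{"offset":[0,0,-60],"roll":0,"hand":60},{"offset":[0,0,-60],"roll":0,"hand":60}]'

```text
clock: 33.85
tool_pos: [0.4826, -0.0003, 0.1144]
orientation: [-180.0, -0.0, -11.4]
force: [-0.7, 0.1, 0.2]
opening: 0.06
```

Run:
```python
from h import *
plan((531.9,-355.5,-17.5,-78.2))
r,s=look("wrist",.09,"plate",(150,500,0,320));print(r);cv2.imwrite('pics/w11.png',s['img'][:,:,::-1])
```

```text
t 33.85 p [ 4.826e+02 -3.000e-01  1.144e+02] rpy [-180.    -0.   -11.4] F [-0.7  0.1  0.2] open 60.0 j [ 23.   7. -30.  -0. -53.  55.]
(531.9, -355.5, -17.5, -78.2) -> [118.3 338.5 131.9] roll 1.167
[[449.  -50.2  32.9  17.2  78.6 409.6 308.6]
 [488.3  20.8 104.6  66.3  78.6 297.3 286.1]]
```

jog_arm --motion '[{"offset":[11.7,33.9,0],"roll":0.12,"hand":38},{"offset":[23.5,67.9,0],"roll":0.24,"hand":38},{"offset":[35,102,0],"roll":0.36,"hand":38},{"offset":[47,136,0],"roll":0.48,"hand":38},{"offset":[59,170,0],"roll":0.6,"hand":38},{"offset":[70,204,0],"roll":0.72,"hand":38},{"offset":[82,237,0],"roll":0.84,"hand":38},{"offset":[94,271,0],"roll":0.96,"hand":38},{"offset":[106,305,0],"roll":1.08,"hand":38},{"offset":[117.6,339,0],"roll":1.168,"hand":38},{"offset":[117.6,339,0],"roll":1.168,"hand":38},{"offset":[117.6,339,0],"roll":1.168,"hand":38},{"offset":[117.6,339,30],"roll":1.168,"hand":38},{"offset":[117.6,339,65],"roll":1.168,"hand":38},{"offset":[117.6,339,100],"roll":1.168,"hand":38},{"offset":[117.6,339,122],"roll":1.168,"hand":38},{"offset":[117.6,339,131.5],"roll":1.168,"hand":38},{"offset":[117.6,339,131.5],"roll":1.168,"hand":38}]'

```text
clock: 35.4
tool_pos: [0.5294, -0.3542, -0.0199]
orientation: [179.7, 0.2, -78.2]
force: [-0.6, 1.3, -0.7]
opening: 0.0376
```

jog_arm --motion '[{"offset":[0,0,0],"roll":0,"hand":0},{"offset":[0,0,0],"roll":0,"hand":0},{"offset":[0,0,0],"roll":0,"hand":0},{"offset":[0,0,0],"roll":0,"hand":0},{"offset":[0,0,0],"roll":0,"hand":0},{"offset":[0,0,0],"roll":0,"hand":0}]'

```text
clock: 35.9
tool_pos: [0.5326, -0.3561, -0.0152]
orientation: [-179.9, -0.1, -78.2]
force: [-0.3, 1.6, 7.3]
opening: 0.0201
```

Run:
```python
from h import *
plan(st(56,0,120,-90))
s=cams.snapshot('top');np.savez('t3.npz',**s)
print(look("top",.018,"plate",(110,270,222,316))[0])
```

```text
t 35.9 p [ 532.6 -356.1  -15.2] rpy [-1.799e+02 -1.000e-01 -7.820e+01] F [-0.3  1.6  7.3] open 20.1 j [-16.  29. -18.   0. -44.  28.]
(np.float64(538.2), np.float64(-10.9), 120, -101.3) -> [-336.8  -75.9 -135.2] roll 0.403
[[435.3 170.7 111.9  60.2  89.5 244.7 303.8]]
```

jog_arm --motion '[{"offset":[0,0,-40],"roll":0,"hand":0},{"offset":[0,0,-80],"roll":0,"hand":0},{"offset":[0,0,-120],"roll":0,"hand":0},{"offset":[-37,-8.4,-140],"roll":0.1,"hand":0},{"offset":[-75,-16.9,-140],"roll":0.2,"hand":0},{"offset":[-112,-25.3,-140],"roll":0.3,"hand":0},{"offset":[-150,-33.7,-140],"roll":0.403,"hand":0},{"offset":[-187,-42.2,-140],"roll":0.403,"hand":0},{"offset":[-225,-50.6,-140],"roll":0.403,"hand":0},{"offset":[-262,-59,-140],"roll":0.403,"hand":0},{"offset":[-300,-67.5,-140],"roll":0.403,"hand":0},{"offset":[-336.8,-75.9,-140],"roll":0.403,"hand":0},{"offset":[-336.8,-75.9,-140],"roll":0.403,"hand":0},{"offset":[-336.8,-75.9,-140],"roll":0.403,"hand":0},{"offset":[-336.8,-75.9,-115],"roll":0.403,"hand":0},{"offset":[-336.8,-75.9,-98],"roll":0.403,"hand":0},{"offset":[-336.8,-75.9,-90],"roll":0.403,"hand":0},{"offset":[-336.8,-75.9,-87.5],"roll":0.403,"hand":0},{"offset":[-336.8,-75.9,-87.5],"roll":0.403,"hand":0},{"offset":[-336.8,-75.9,-87.5],"roll":0.403,"hand":0}]'

```text
clock: 37.67
tool_pos: [0.5373, -0.0117, 0.0712]
orientation: [-180.0, -0.0, -101.4]
force: [-0.7, -0.2, 4.3]
opening: 0.0195
```

Run:
```python
from h import *
plan(st(56,0,72,-90))
s=np.load('t3.npz');cv2.imwrite('pics/t3.png',cv2.resize(s['img'][200:340,90:390],(800,373))[:,:,::-1])
m,h=masks(s)
for p in [(132,250),(132,265),(132,290)]: print(h[p[1],p[0]])
```

```text
t 37.67 p [537.3 -11.7  71.2] rpy [-180.    -0.  -101.4] F [-0.7 -0.2  4.3] open 19.5 j [ 20.  15. -26.   0. -49. -31.]
(np.float64(538.2), np.float64(-10.9), 72, -101.3) -> [-0.9 -0.7 -0.8] roll -0.002
[120  16 113]
[120  16 113]
[113  18 116]
```

View pics/t3.png

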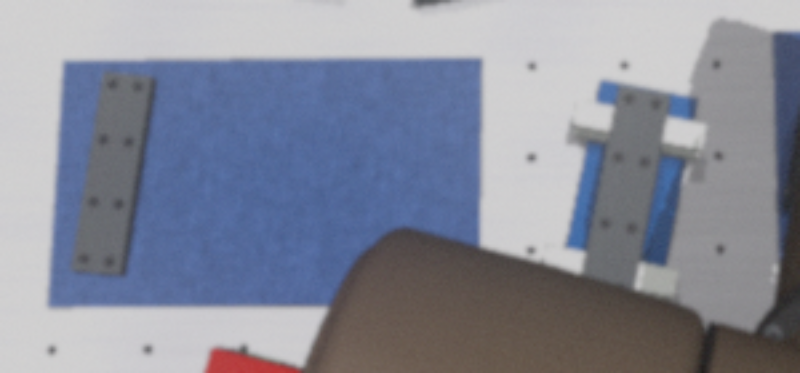

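The third plate is unmoved at (113,175), and plate 2 is square over the stand at (625,185). Now release this stick and fetch the last one.

jog_arm --motion '[{"offset":[0,0,0],"roll":0,"hand":38},{"offset":[0,0,0],"roll":0,"hand":38},{"offset":[0,0,0],"roll":0,"hand":38},{"offset":[0,0,0],"roll":0,"hand":38},{"offset":[0,0,-25],"roll":0,"hand":38},{"offset":[0,0,-50],"roll":0,"hand":38},{"offset":[0,0,-50],"roll":0,"hand":38},{"offset":[37,0.5,-50],"roll":0,"hand":38},{"offset":[75,1,-50],"roll":-0.1,"hand":38},{"offset":[115,1.5,-50],"roll":-0.2,"hand":38},{"offset":[155,2,-50],"roll":-0.26,"hand":38},{"offset":[195,2.5,-50],"roll":-0.26,"hand":38},{"offset":[235,3,-50],"roll":-0.26,"hand":38},{"offset":[275,4,-50],"roll":-0.26,"hand":38},{"offset":[315,5,-50],"roll":-0.26,"hand":38},{"offset":[355.8,5.4,-50],"roll":-0.26,"hand":38},{"offset":[355.8,5.4,-50],"roll":-0.26,"hand":38},{"offset":[355.8,5.4,-50],"roll":-0.26,"hand":38}]'

```text
clock: 39.17
tool_pos: [0.4608, -0.3604, 0.1198]
orientation: [180.0, 0.0, -86.7]
force: [0.0, -0.3, 0.4]
opening: 0.0376
```

Run:
```python
from h import *
plan((463.2,-358.6,-17,-86.4))
```

```text
t 39.17 p [ 460.8 -360.4  119.8] rpy [180.    0.  -86.7] F [ 0.  -0.3  0.4] open 37.6 j [-19.  16. -17.  -0. -57.  22.]
(463.2, -358.6, -17, -86.4) -> [ -1.7  -2.5 136.8] roll -0.005
```

jog_arm --motion '[{"offset":[-1,-1.5,35],"roll":0,"hand":38},{"offset":[-1,-1.5,70],"roll":0,"hand":38},{"offset":[-1,-1.5,105],"roll":0,"hand":38},{"offset":[-1,-1.5,128],"roll":0,"hand":38},{"offset":[-1,-1.5,137],"roll":0,"hand":38},{"offset":[-1,-1.5,137],"roll":0,"hand":38},{"offset":[-1,-1.5,137],"roll":0,"hand":0},{"offset":[-1,-1.5,137],"roll":0,"hand":0},{"offset":[-1,-1.5,137],"roll":0,"hand":0},{"offset":[-1,-1.5,137],"roll":0,"hand":0},{"offset":[-1,-1.5,137],"roll":0,"hand":0},{"offset":[-1,-1.5,137],"roll":0,"hand":0},{"offset":[-1,-1.5,137],"roll":0,"hand":0}]'

```text
clock: 40.25
tool_pos: [0.4645, -0.3577, -0.0148]
orientation: [-179.8, -0.1, -86.4]
force: [0.5, 2.0, 7.1]
opening: 0.0196
```

Run:
```python
from h import *
plan(st(-56,0,120,-90))
```

```text
t 40.25 p [ 464.5 -357.7  -14.8] rpy [-1.798e+02 -1.000e-01 -8.640e+01] F [0.5 2.  7.1] open 19.6 j [-18.  25. -25.   0. -40.  22.]
(np.float64(428.4), np.float64(11.1), 120, -101.3) -> [-370.3   13.1 -134.8] roll 0.259
```

jog_arm --motion '[{"offset":[0,0,-40],"roll":0,"hand":0},{"offset":[0,0,-80],"roll":0,"hand":0},{"offset":[0,0,-120],"roll":0,"hand":0},{"offset":[-37,1,-140],"roll":0.1,"hand":0},{"offset":[-75,2.5,-140],"roll":0.2,"hand":0},{"offset":[-114,4,-140],"roll":0.259,"hand":0},{"offset":[-153,5.5,-140],"roll":0.259,"hand":0},{"offset":[-192,7,-140],"roll":0.259,"hand":0},{"offset":[-231,8,-140],"roll":0.259,"hand":0},{"offset":[-270,9.5,-140],"roll":0.259,"hand":0},{"offset":[-309,11,-140],"roll":0.259,"hand":0},{"offset":[-345,12.5,-140],"roll":0.259,"hand":0},{"offset":[-370.3,13.1,-140],"roll":0.259,"hand":0},{"offset":[-370.3,13.1,-140],"roll":0.259,"hand":0},{"offset":[-370.3,13.1,-115],"roll":0.259,"hand":0},{"offset":[-370.3,13.1,-98],"roll":0.259,"hand":0},{"offset":[-370.3,13.1,-90],"roll":0.259,"hand":0},{"offset":[-370.3,13.1,-87.8],"roll":0.259,"hand":0},{"offset":[-370.3,13.1,-87.8],"roll":0.259,"hand":0},{"offset":[-370.3,13.1,-87.8],"roll":0.259,"hand":0}]'

```text
clock: 41.92
tool_pos: [0.4277, 0.0112, 0.0719]
orientation: [-180.0, 0.0, -101.3]
force: [-0.2, 0.2, -0.6]
opening: 0.0195
```

Run:
```python
from h import *
plan(st(-56,0,72,-90),(513.2,403.9,80,-5.9))
```

```text
t 41.92 p [427.7  11.2  71.9] rpy [-180.     0.  -101.3] F [-0.2  0.2 -0.6] open 19.5 j [ 28.   5. -39.   0. -46. -39.]
(np.float64(428.4), np.float64(11.1), 72, -101.3) -> [ 0.  -0.7 -0.1] roll -0.0
(513.2, 403.9, 80, -5.9) -> [-401.8   -6.8   -8.1] roll -1.665
```

jog_arm --motion '[{"offset":[0,0,0],"roll":0,"hand":38},{"offset":[0,0,0],"roll":0,"hand":38},{"offset":[0,0,0],"roll":0,"hand":38},{"offset":[0,0,0],"roll":0,"hand":38},{"offset":[0,0,-25],"roll":0,"hand":38},{"offset":[0,0,-50],"roll":0,"hand":38},{"offset":[0,0,-50],"roll":0,"hand":38}]'

```text
clock: 42.5
tool_pos: [0.4301, 0.0122, 0.1253]
orientation: [-179.7, 0.2, -101.2]
force: [1.2, 0.8, -1.0]
opening: 0.038
```

jog_arm --motion '[{"offset":[-30,0,0],"roll":-0.12,"hand":70},{"offset":[-60,-1,0],"roll":-0.24,"hand":70},{"offset":[-90,-1,0],"roll":-0.36,"hand":70},{"offset":[-120,-2,0],"roll":-0.48,"hand":70},{"offset":[-150,-2,0],"roll":-0.6,"hand":70},{"offset":[-180,-3,0],"roll":-0.72,"hand":70},{"offset":[-210,-3,0],"roll":-0.84,"hand":70},{"offset":[-240,-4,0],"roll":-0.96,"hand":70},{"offset":[-270,-4,0],"roll":-1.08,"hand":70},{"offset":[-300,-5,0],"roll":-1.2,"hand":70},{"offset":[-330,-5,0],"roll":-1.32,"hand":70},{"offset":[-360,-6,0],"roll":-1.44,"hand":70},{"offset":[-390,-6,0],"roll":-1.56,"hand":70},{"offset":[-401.8,-6,0],"roll":-1.665,"hand":70},{"offset":[-401.8,-6,0],"roll":-1.665,"hand":70},{"offset":[-401.8,-6,30],"roll":-1.665,"hand":70},{"offset":[-401.8,-6,30],"roll":-1.665,"hand":70},{"offset":[-401.8,-6,30],"roll":-1.665,"hand":70}]'

```text
clock: 44.0
tool_pos: [0.5109, 0.4027, 0.0899]
orientation: [179.8, 0.1, -6.0]
force: [-0.4, -0.3, 0.6]
opening: 0.07
```

Run:
```python
from h import *
r,s=look("wrist",.018,"plate",(100,540,0,300));print(r)
plan((513.2,403.9,-17,-5.9))
t=cams.snapshot('scene')['img'][170:330,270:500]
cv2.imwrite('pics/w12.png',np.hstack([cv2.resize(s['img'],(400,300)),cv2.resize(t,(400,300))])[:,:,::-1])
```

```text
[[508.7 406.2  76.6  39.2  -6.  319.5 248.4]]
t 44.05 p [511.8 403.5  91.4] rpy [179.9   0.   -6. ] F [1.5 0.7 1.4] open 70.1 j [ 55.  23. -10.   0. -57.  29.]
(513.2, 403.9, -17, -5.9) -> [  1.3  -0.5 108.4] roll -0.001
```

View pics/w12.png

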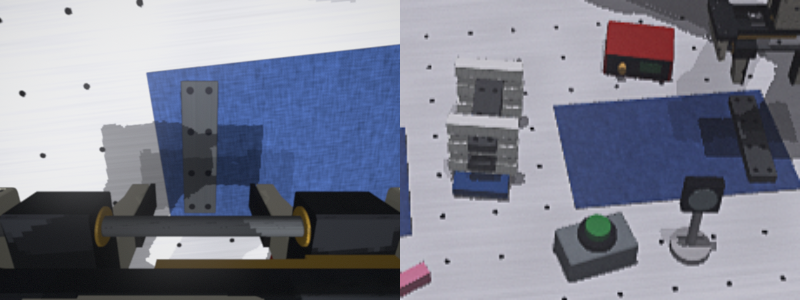

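The stack is neat, with three stick layers and two plates, and the last plate lies between the fingers.

jog_arm --motion '[{"offset":[0,-1,35],"roll":0,"hand":70},{"offset":[0,-1,70],"roll":0,"hand":70},{"offset":[0,-1,98],"roll":0,"hand":70},{"offset":[0,-1,108],"roll":0,"hand":70},{"offset":[0,-1,108],"roll":0,"hand":70},{"offset":[0,-1,108],"roll":0,"hand":10},{"offset":[0,-1,108],"roll":0,"hand":10},{"offset":[0,-1,108],"roll":0,"hand":10},{"offset":[0,-1,108],"roll":0,"hand":10},{"offset":[0,-1,108],"roll":0,"hand":10},{"offset":[0,-1,108],"roll":0,"hand":10},{"offset":[0,-1,108],"roll":0,"hand":10},{"offset":[0,-1,108],"roll":0,"hand":10}]'

```text
clock: 45.18
tool_pos: [0.5124, 0.4057, -0.0156]
orientation: [-179.9, -0.0, -5.9]
force: [-2.1, -0.6, 7.1]
opening: 0.0392
```

Run:
```python
from h import *
plan(st(0,0,155,0),st(0,0,90,0))
```

```text
t 45.18 p [512.4 405.7 -15.6] rpy [-179.9   -0.    -5.9] F [-2.1 -0.6  7.1] open 39.2 j [ 55.  30. -16.   0. -44.  29.]
(np.float64(483.3), np.float64(0.1), 155, -11.3) -> [  12.6  406.5 -170.6] roll 0.095
(np.float64(483.3), np.float64(0.1), 90, -11.3) -> [  12.6  406.5 -105.6] roll 0.095
```

jog_arm --motion '[{"offset":[0,0,-35],"roll":0,"hand":10},{"offset":[0,0,-75],"roll":0,"hand":10},{"offset":[0,0,-115],"roll":0,"hand":10},{"offset":[0,0,-150],"roll":0,"hand":10},{"offset":[1,35,-160],"roll":0.05,"hand":10},{"offset":[2,75,-160],"roll":0.095,"hand":10},{"offset":[3,115,-160],"roll":0.095,"hand":10},{"offset":[5,155,-160],"roll":0.095,"hand":10},{"offset":[6,195,-160],"roll":0.095,"hand":10},{"offset":[7,235,-160],"roll":0.095,"hand":10},{"offset":[8,275,-160],"roll":0.095,"hand":10},{"offset":[10,315,-160],"roll":0.095,"hand":10},{"offset":[11,350,-160],"roll":0.095,"hand":10},{"offset":[12,380,-160],"roll":0.095,"hand":10},{"offset":[12.6,400,-160],"roll":0.095,"hand":10},{"offset":[12.6,406.5,-160],"roll":0.095,"hand":10},{"offset":[12.6,406.5,-160],"roll":0.095,"hand":10},{"offset":[12.6,406.5,-160],"roll":0.095,"hand":10},{"offset":[12.6,406.5,-160],"roll":0.095,"hand":10}]'

```text
clock: 46.77
tool_pos: [0.4829, 0.0004, 0.1432]
orientation: [-180.0, 0.0, -11.3]
force: [-0.2, -0.0, -2.8]
opening: 0.0394
```

Run:
```python
from h import *
plan(st(0,0,92,0))
s=cams.snapshot("wrist");cv2.imwrite('pics/w13.png',s['img'][:,:,::-1])
```

```text
t 46.77 p [4.829e+02 4.000e-01 1.432e+02] rpy [-180.     0.   -11.3] F [-0.2 -0.  -2.8] open 39.4 j [ 23.   5. -28.  -0. -57.  55.]
(np.float64(483.3), np.float64(0.1), 92, -11.3) -> [ 0.4  0.2 51.2] roll -0.0
```

jog_arm --motion '[{"offset":[0.4,0.2,20],"roll":0,"hand":10},{"offset":[0.4,0.2,38],"roll":0,"hand":10},{"offset":[0.4,0.2,48],"roll":0,"hand":10},{"offset":[0.4,0.2,52],"roll":0,"hand":10},{"offset":[0.4,0.2,52],"roll":0,"hand":10},{"offset":[0.4,0.2,52],"roll":0,"hand":10},{"offset":[0.4,0.2,52],"roll":0,"hand":60},{"offset":[0.4,0.2,52],"roll":0,"hand":60},{"offset":[0.4,0.2,52],"roll":0,"hand":60},{"offset":[0.4,0.2,52],"roll":0,"hand":60},{"offset":[0.4,0.2,52],"roll":0,"hand":60},{"offset":[0.4,0.2,30],"roll":0,"hand":60},{"offset":[0.4,0.2,0],"roll":0,"hand":60},{"offset":[0.4,0.2,-15],"roll":0,"hand":60},{"offset":[0.4,0.2,-15],"roll":0,"hand":60},{"offset":[0.4,0.2,-15],"roll":0,"hand":60},{"offset":[0.4,0.2,-15],"roll":0,"hand":60}]'

```text
clock: 48.23
tool_pos: [0.4827, -0.0007, 0.1578]
orientation: [-180.0, 0.0, -11.4]
force: [0.1, -0.7, -0.6]
opening: 0.06
```

Run:
```python
from h import *
plan((694,128.6,155,-11.3),(694,128.6,28,-11.3))
for z in (.045,.048,.05): print(z, [proj((262.5,176.8),np.load('top0.npz')['K'],np.load('top0.npz')['cam_to_world'],z).round(4)])
```

```text
t 48.23 p [482.7  -0.7 157.8] rpy [-180.     0.   -11.4] F [ 0.1 -0.7 -0.6] open 60.0 j [ 23.   4. -26.  -0. -60.  55.]
(694, 128.6, 155, -11.3) -> [ 181.7 -168.4    2.8] roll -0.001
(694, 128.6, 28, -11.3) -> [ 181.7 -168.4  129.8] roll -0.001
0.045 [array([[0.6941, 0.1289]])]
0.048 [array([[0.6931, 0.1286]])]
0.05 [array([[0.6925, 0.1284]])]
```

The plate is released. Before the button I turn the jaws so the body lies along x, clear of the lens, and close the fingers.

jog_arm --motion '[{"offset":[0,0,0],"roll":0.12,"hand":0},{"offset":[16,-15,0],"roll":0.24,"hand":0},{"offset":[32,-30,0],"roll":0.36,"hand":0},{"offset":[48,-45,0],"roll":0.48,"hand":0},{"offset":[64,-60,0],"roll":0.6,"hand":0},{"offset":[80,-75,0],"roll":0.72,"hand":0},{"offset":[97,-90,0],"roll":0.84,"hand":0},{"offset":[114,-106,0],"roll":0.96,"hand":0},{"offset":[131,-122,0],"roll":1.08,"hand":0},{"offset":[148,-138,0],"roll":1.2,"hand":0},{"offset":[165,-154,0],"roll":1.32,"hand":0},{"offset":[180.5,-168,0],"roll":1.44,"hand":0},{"offset":[180.5,-168,0],"roll":1.57,"hand":0},{"offset":[180.5,-168,0],"roll":1.57,"hand":0},{"offset":[180.5,-168,0],"roll":1.57,"hand":0},{"offset":[180.5,-168,0],"roll":1.57,"hand":0}]'

```text
clock: 49.57
tool_pos: [0.6924, 0.1282, 0.1575]
orientation: [179.9, -0.0, -101.1]
force: [-0.5, -0.3, 0.3]
opening: 0.0004
```

Run:
```python
from h import *
plan((693,128.5,42,-101.3))
t=cams.snapshot('top');w=cams.snapshot('wrist');s=cams.snapshot('scene')
m,h=masks(t);z=np.zeros_like(m['green']);z[150:210,235:295]=m['green'][150:210,235:295];print(rects(z,t,.05,20))
r=lambda i:cv2.resize(i,(400,300))
cv2.imwrite('pics/f.png',np.vstack([np.hstack([r(w['img']),r(s['img'][170:320,290:490])]),np.hstack([r(t['img'][150:300,220:420]),r(s['img'][180:280,290:423])])])[:,:,::-1])
```

```text
t 49.57 p [692.4 128.2 157.5] rpy [ 179.9   -0.  -101.1] F [-0.5 -0.3  0.3] open 0.4 j [ 26.  25.   2.  -0. -67. -37.]
(693, 128.5, 42, -101.3) -> [ -0.4  -0.5 115.5] roll 0.004
[]
```

View pics/f.png

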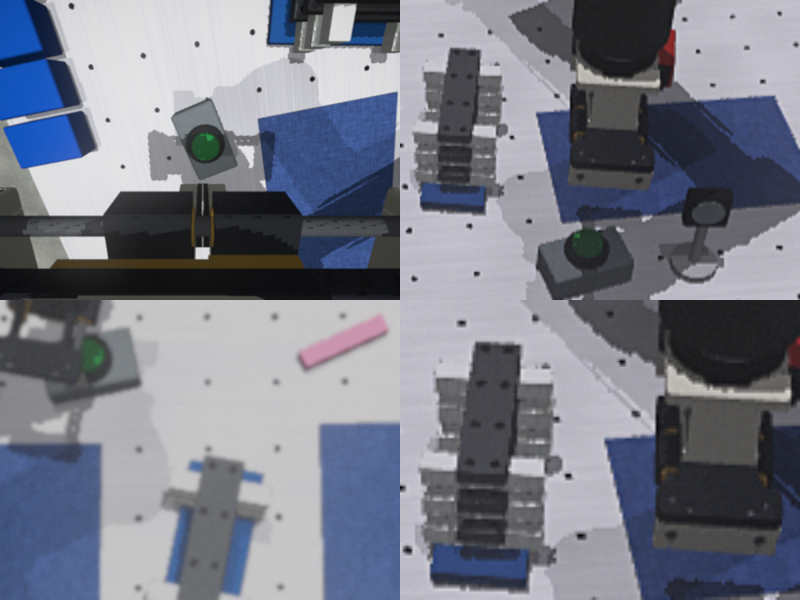

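All three plates are stacked squarely on three stick layers, and the lens, bottle and supply box are untouched. The button is under the tool at wrist pixel (330,235). Approaching it now.

jog_arm --motion '[{"offset":[0,2,35],"roll":0,"hand":0},{"offset":[0,2,70],"roll":0,"hand":0},{"offset":[0,2,100],"roll":0,"hand":0},{"offset":[0,2,113],"roll":0,"hand":0},{"offset":[0,2,118],"roll":0,"hand":0},{"offset":[0,2,118],"roll":0,"hand":0},{"offset":[0,2,118],"roll":0,"hand":0}]'

```text
clock: 50.3
tool_pos: [0.6924, 0.1293, 0.042]
orientation: [-179.9, 0.0, -101.2]
force: [-0.5, -0.4, 0.4]
opening: 0.0001
```

jog_arm --motion '[{"offset":[0,0,3],"roll":0,"hand":0},{"offset":[0,0,6],"roll":0,"hand":0},{"offset":[0,0,6],"roll":0,"hand":0},{"offset":[0,0,6],"roll":0,"hand":0}]'

```text
clock: 50.63
tool_pos: [0.6919, 0.1294, 0.0353]
orientation: [-179.9, 0.1, -101.3]
force: [0.2, 0.4, 1.7]
opening: 0.0003
```

jog_arm --motion '[{"offset":[0,0,3],"roll":0,"hand":0},{"offset":[0,0,4],"roll":0,"hand":0},{"offset":[0,0,4],"roll":0,"hand":0},{"offset":[0,0,4],"roll":0,"hand":0}]'

```text
clock: 50.97
tool_pos: [0.6919, 0.1293, 0.0307]
orientation: [-179.9, 0.0, -101.3]
force: [3.2, 0.9, 3.0]
opening: 0.0002
```

The spring is being felt, so I continue down to the stop.

jog_arm --motion '[{"offset":[0,0,2],"roll":0,"hand":0},{"offset":[0,0,3],"roll":0,"hand":0},{"offset":[0,0,3],"roll":0,"hand":0}]'

```text
clock: 51.22
tool_pos: [0.6919, 0.1293, 0.0285]
orientation: [-179.9, 0.0, -101.3]
force: [0.7, 2.1, 8.8]
opening: 0.0007
```

jog_arm --motion '[{"offset":[0,0,1],"roll":0,"hand":0},{"offset":[0,0,1.5],"roll":0,"hand":0},{"offset":[0,0,1.5],"roll":0,"hand":0},{"offset":[0,0,1.5],"roll":0,"hand":0}]'

```text
clock: 51.55
tool_pos: [0.692, 0.1294, 0.0284]
orientation: [-179.9, 0.0, -101.2]
force: [-3.7, 0.7, 17.5]
opening: 0.0006
```

The stop is reached at 17.5 N and the button was held for more than 0.3 s. Now release it.

jog_arm --motion '[{"offset":[0,0,-20],"roll":0,"hand":0},{"offset":[0,0,-60],"roll":0,"hand":0},{"offset":[0,0,-100],"roll":0,"hand":0},{"offset":[0,0,-130],"roll":0,"hand":0},{"offset":[0,0,-130],"roll":0,"hand":0},{"offset":[0,0,-130],"roll":0,"hand":0},{"offset":[0,0,-130],"roll":0,"hand":0},{"offset":[0,0,-130],"roll":0,"hand":0}]'

```text
clock: 52.22
tool_pos: [0.6898, 0.1286, 0.1538]
orientation: [179.8, -0.1, -101.3]
force: [-0.4, -0.2, 0.7]
opening: 0.0004
```

Run:
```python
from h import *
from plant import order
plan((692,129,150,-101))
s=cams.snapshot('top');h=cv2.cvtColor(s['img'],cv2.COLOR_RGB2HSV)
q=((h[...,1]<70)&(h[...,2]>60)&(h[...,2]<135)).astype(np.uint8);z=np.zeros_like(q);z[215:330,300:355]=q[215:330,300:355]
z=cv2.morphologyEx(z,cv2.MORPH_OPEN,np.ones((5,5)))
print(rects(z,s,.125,200)," want",S,A)
print(order.close_job())
```

```text
t 52.22 p [689.8 128.6 153.8] rpy [ 1.798e+02 -1.000e-01 -1.013e+02] F [-0.4 -0.2  0.7] open 0.4 j [ 26.  25.   1.  -0. -67. -38.]
(692, 129, 150, -101) -> [-0.8 -2.1  3.8] roll -0.005
[[480.7  -7.  163.6  86.3   0.8 324.2 268.7]]  want [4.833e+02 1.000e-01] -11.3
the job is handed in; nothing more can be done
None
```

All three plates are stacked over the stand, each on two white spacer sticks. I pressed the start button to its stop and released it, and handed the job in at about 52 s of the 210 s.

**Fault found:** the fingertips sat about 38 mm higher than the stated tool offset. The first three grasps closed on nothing. I measured the offset by touching down on a stick with closed fingers, corrected for it, and every grasp after that held. The jaws read about 20 mm on sticks and 39 mm on plates. That touch-down pressed the stick with up to 57 N at the fingertips, under the 120 N wrist limit.

**Last checks:**
- **Stack:** the last scene and wrist pictures, taken before the button press, show three plates lengthwise on three stick layers. After the last plate I pressed only the button.
- **Bystanders:** the lens and the supply box stood in place in those pictures. The bottle was last in view earlier and was not touched in any move.
- **Button:** the reading rose to 17.5 N at the stop and fell back to about 0 after release.
- **Inconclusive check:** my final automatic measurement of the stack from the top camera merged the top plate with the white sticks. It gave an 86 mm wide outline and an angle of 0.8° instead of -11.3°, so it does not confirm the top plate's angle. Its centre was about 7 mm from the target. I relied on the pictures and the measured release poses, which were within about 1 mm and 0.1° of target.

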